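# Load and lock a strap drill jig

## Task

Get the drill jig ready for drilling: throw its cam lever into the open (one-dot) notch and slide every loose steel strap, holed end first and one on top of the other, in under the bridge until each butts against the back stop. Line up their holes by putting the taper drift fully down through either guide bush, put the hex-headed bolt fully down the other bush, and with both in place throw the lever into the lock (three-dot) notch. Then draw the drift and stand it back in its wooden block, leaving the bolt in, the straps home and the other things on the bench where they are.

Things in the scene. Friction and masses are not known exactly. Their poses are not given: they have to be found in the camera images.
- jig: drill jig fixed on the bench, grey base, steel bridge over a channel. Origin at bench height, x along the channel from mouth to stop, z up. In its frame, mm: base 96 wide, channel floor z 26 from x -46 to stop face x 50, straps stack on it; bridge x -32 to 48, y -36 to 36, underside z 50, top z 60; fence y +16, guide pillars y -19, flared mouth 16 high at x -46 to -32; lever quadrant at -y
- bush_back (a point): centre of the mouth of the guide bush nearer the stop, on the bridge top 60 mm above the bench (jig x 32 mm, y 0); bore 14 mm, straight through bridge and base
- bush_front (a point): the same for the bush nearer the mouth (jig x -18 mm, y 0)
- lever (a joint): cam lever, rad, vertical pivot at jig (8, -34) mm, grows clockwise from above, -0.2 to 1.6. A spring plunger drops into notches marked by punch dots: 0 = one dot, open (points along jig -y); 0.7 = two dots; 1.4 = three dots, lock (points nearly along jig -x, cam on the straps' edges). Starts at 0.65 to 1.5. About 5 N at the grip leaves a notch; else it stays put. Within 0.1 is in the notch
- lever_grip (a point): middle of the black round grip (18 mm diameter, 32 mm tall, from 78 to 110 mm above the bench; this point at 94 mm) that stands up from the end of the flat lever arm (its top at 76 mm), 78 mm from the pivot
- notch1 (a point): where the grip point stands with the lever in the one-dot (open) notch
- notch3 (a point): where the grip point stands in the three-dot (lock) notch
- drift: taper drift, steel, upright in the block: 52 mm shank of 11 mm, tapering over its lowest 18 mm to 5 mm; 20 mm collar 4 mm thick; above it a plain round head 16 mm in diameter, 34 mm tall. Origin at the tip, z up the pin. Fully down the collar rests on the bridge (origin 8 mm above the bench) or the block (12 mm)
- bolt: shoulder bolt, upright in the block: 52 mm shank of 11 mm with a 9 mm lead point; 25 mm flange 3 mm thick; above it a hexagon head 20 mm across flats, 21 mm tall. Origin at the tip, z up. Fully down the flange rests on the bridge: origin 8 mm above the bench
- stand_hole1 (a point): mouth of one of two 17 mm holes, 56 mm apart, in the top of a wooden pin block (the stand) fixed to the bench, 112 mm along the line of the holes, 60 mm across, 64 mm high, its centre midway between the holes; holds the drift or the bolt at the start
- stand_hole2 (a point): mouth of the other hole of the block, likewise 64 mm above the bench
- strap1: flat steel strap 130 x 32 x 6 mm, about 0.18 kg, lying on the bench, origin under its centre, x along it towards the holed end, z up; two 14 mm holes 18 and 68 mm from that end, the other end plain. Home in the jig its origin is at jig x -15 mm and its plain end at -80 mm. None if absent in this run
- strap2: flat steel strap 130 x 32 x 6 mm, about 0.18 kg, lying on the bench, origin under its centre, x along it towards the holed end, z up; two 14 mm holes 18 and 68 mm from that end, the other end plain. Home in the jig its origin is at jig x -15 mm and its plain end at -80 mm. None if absent in this run
- strap3: flat steel strap 130 x 32 x 6 mm, about 0.18 kg, lying on the bench, origin under its centre, x along it towards the holed end, z up; two 14 mm holes 18 and 68 mm from that end, the other end plain. Home in the jig its origin is at jig x -15 mm and its plain end at -80 mm. None if absent in this run
- strap1_end (a point): middle of that strap's holed end edge, at its underside
- strap2_end (a point): middle of that strap's holed end edge, at its underside
- strap3_end (a point): middle of that strap's holed end edge, at its underside
- oil_bottle: white oil bottle 45 x 45 x 108 mm, bystander
- tape_roll: black tape roll, 62 mm across, 19 mm high, bystander
- bearing: ball bearing 47 mm across, 14 mm high, bystander
- carton: small carton 62 x 118 x 34 mm, bystander
- wrench: combination wrench 184 mm long, bystander
- pliers: pliers with red handles, 182 mm long, bystander

How it is judged:
On the way, in this order (a step that is already met when the one before it is completed fails the run):
1. the lever stands in the one-dot (open) notch (value of joint lever between -0.1 and 0.1 rad), for 0.2 s.
2. every strap lies in the channel under the bridge, holed end within 6 mm of the back stop (x of each of strap1_end, strap2_end, strap3_end in the frame of jig above 0.044 m and y of strap1 in the frame of jig between -0.006 and 0.006 m and z of strap1_end in the frame of jig between 0.022 and 0.048 m and y of strap2 in the frame of jig between -0.006 and 0.006 m and z of strap2_end in the frame of jig between 0.022 and 0.048 m and y of strap3 in the frame of jig between -0.006 and 0.006 m and z of strap3_end in the frame of jig between 0.022 and 0.048 m), for 0.2 s.
3. the drift is fully down through one guide bush and the straps' holes (all of step 2 and ((horizontal distance between drift and bush_back below 0.004 m and angle between drift's own z axis and vertical below 0.12 rad and height (world z) of drift below 0.0115 m) or (horizontal distance between drift and bush_front below 0.004 m and angle between drift's own z axis and vertical below 0.12 rad and height (world z) of drift below 0.0115 m))), for 0.2 s.
4. the bolt is fully down the other bush, the drift still in (all of step 2 and (((horizontal distance between drift and bush_back below 0.004 m and angle between drift's own z axis and vertical below 0.12 rad and height (world z) of drift below 0.0115 m) and (horizontal distance between bolt and bush_front below 0.004 m and angle between bolt's own z axis and vertical below 0.12 rad and height (world z) of bolt below 0.0115 m)) or ((horizontal distance between drift and bush_front below 0.004 m and angle between drift's own z axis and vertical below 0.12 rad and height (world z) of drift below 0.0115 m) and (horizontal distance between bolt and bush_back below 0.004 m and angle between bolt's own z axis and vertical below 0.12 rad and height (world z) of bolt below 0.0115 m)))), for 0.2 s.
5. with bolt and drift in, the lever stands in the three-dot (lock) notch ((((horizontal distance between drift and bush_back below 0.004 m and angle between drift's own z axis and vertical below 0.12 rad and height (world z) of drift below 0.0115 m) and (horizontal distance between bolt and bush_front below 0.004 m and angle between bolt's own z axis and vertical below 0.12 rad and height (world z) of bolt below 0.0115 m)) or ((horizontal distance between drift and bush_front below 0.004 m and angle between drift's own z axis and vertical below 0.12 rad and height (world z) of drift below 0.0115 m) and (horizontal distance between bolt and bush_back below 0.004 m and angle between bolt's own z axis and vertical below 0.12 rad and height (world z) of bolt below 0.0115 m))) and value of joint lever between 1.3 and 1.5 rad), for 0.2 s.
At the end, for the whole second after the job is handed in: All straps home (holed end within 6 mm of the stop); bolt upright in a bush, within 3 mm of fully down; lever within 0.1 rad of the three-dot notch; drift upright in a hole of the wooden block, within 6 mm of fully down; all at rest (all of step 2 and ((horizontal distance between bolt and bush_back below 0.004 m and angle between bolt's own z axis and vertical below 0.12 rad and height (world z) of bolt below 0.0115 m) or (horizontal distance between bolt and bush_front below 0.004 m and angle between bolt's own z axis and vertical below 0.12 rad and height (world z) of bolt below 0.0115 m)) and value of joint lever between 1.3 and 1.5 rad and (horizontal distance between drift and stand_hole1 below 0.008 m or horizontal distance between drift and stand_hole2 below 0.008 m) and angle between drift's own z axis and vertical below 0.25 rad and height (world z) of drift below 0.018 m and linear speed of each of drift, bolt below 0.02 m/s); the robot touches nothing.
It fails at once if a bystander (bottle, tape, bearing, carton, wrench or pliers) is shifted by more than 4 cm (distance of any of oil_bottle, tape_roll, bearing, carton, wrench, pliers from where it was at the start of the episode above 0.04 m).
Of strap1, strap2, strap3 only 2 to 3 are there at a start; the rules pass over those that are not, and their reading is None.
At some moment in a run one of strap1, strap2, strap3 may be knocked a few centimetres aside while the robot is not near it.
It also fails if it takes over 210 s, if anything falls off the work surface, if the arm or the gripper's body presses on something with over 40 N, if the wrist force passes 120 N, or if a joint passes its speed limit or range.

## Robot

A 6-joint arm with a two-finger parallel gripper is mounted at the origin on a cart in front of the work surface, level with it; the furniture and walls round the work are solid. World frame = base frame: x ahead of the robot, y to its left, z up, the work surface at z = 0. Lengths are in m, angles in rad, forces in N, time in s.
With the tool pointing down it reaches from about 0.35 to 0.975 m from the base axis. Payload 4.9 kg.
Tool frame: the origin (TCP) lies midway between the tips of the shut fingers; the grasp point (between the pads) lies 19 mm behind it; z points along the fingers, y is the line along which they close (so a half turn about z gives the same grasp; the last joint's range is limited). The gripper opens to 85 mm and grips with 20 to 120 N. Pads are 22 mm wide; open, the fingers measure 114 mm over their backs; the gripper's body (76 mm by 85 mm) begins 54 mm behind the grasp point. The pads swing forward as they close: fully open they stand 13 mm farther back than shut.
Start: joints at [1.111, 0.053, 1.613, -0, 1.476, -0.119], TCP at [0.209, 0.589, 0.209] pointing down, gripper open.
Joint ranges: [-3.01, 3.01], [-1.01, 2.22], [0.06, 2.58], [-1.02, 4.17], [0.09, 2.62], [-3.14, 3.14]. Speed limits (rad/s): [2.57, 2.57, 3.14, 3.14, 3.14, 3.14].

## Interface

Orientations are given as a rotation vector (axis times angle).
In Python, from station import ctrl, optics, job gives the robot as it stands.
- The arm moves only by the shell command python3 -m jog 'ROWS' [OPENING] [FORCE]. ROWS is JSON, a list of rows, each a list of 2 entries, a list of its own where there are three numbers: the shift along the tool's x, y, z in m, then the turn, a rotation vector about the tool's x, y, z in rad. A call has 1 to 5 rows; each row is the pose to reach, as a shift and turn from the pose commanded when the call began, along the tool's axes at that moment; what a row does not reach only later rows make up. A row lasts 1/10 s, in which the tool goes at most 50 mm and 8.59 degrees, less where a joint would pass 70% of its speed; a pose out of reach is approached as far as the arm can. A call with a gripper value outside its range is refused whole. OPENING is the opening, from 0 (shut) to 1 (fully open), set as the call begins (- or left out, the last holds). The fingers move at their own pace and stop on an object; FORCE is the grip in N (left out, the last holds). Time passes only in rows, so rows that repeat a pose let the fingers close. It gives the time, the measured TCP pose, the force, the opening and the grip force at its end, in the units of the state.
- ctrl.get_obs(): the state, without advancing time (a new reading comes with each control period).
- optics.get_image(name): name is "scene" or "top"; returns a dict with "image" (420x560x3 uint8, blue, green, red), "fx", "fy", "cx", "cy" (pixels), "rvec" (rotation vector, rad) and "tvec" (3), from world to camera coordinates, as OpenCV has them. Camera axes: x right, y down, z forward; pixel columns grow to the right and rows downward; lengths in m; the calibration is good to about 2 mm. A picture is of the moment at which its call begins. There is no depth.
- job.finish_job(): hands the job in; it is judged then, once.
The state is a dict: "t": time; "q": joint angles; "dq": joint speeds; "effort": joint torques, N m; "tool_pos": TCP position; "tool_rot": TCP orientation; "contact_force": force on the tool from outside, world axes, zero at the start; "wrist_torque": the same for the moment, N m; "opening": finger opening in m; "grip_force": force on a finger pad.
Only numpy, scipy, OpenCV 4.12 (cv2) and the standard library are available. Lean on these libraries where they do the work, as an engineer would, in place of code of your own. Each camera call takes 0.05 s, during which the arm holds its last target. There are 200 camera calls.

## Working session

There is one attempt and no reset: what is moved stays moved. The work goes in short steps, Python scripts to look and compute and a shell command to move; the robot and the scene stay as the last step left them, time stands still between calls to the robot, and variables do not carry over. Pictures are saved under pics/ and viewed, at most 14 in all, crops included, and the job is handed in when it is done.

```bash
ls; mkdir -p pics
cat > h.py <<'E'
import numpy as np, cv2
from scipy.spatial.transform import Rotation as R
from station import ctrl, optics, job
def get(name):
    d=optics.get_image(name); return d
def ray(d,u,v,z):
    Rm=cv2.Rodrigues(np.array(d["rvec"],float))[0]; t=np.array(d["tvec"],float).ravel()
    c=-Rm.T@t; r=Rm.T@np.array([(u-d["cx"])/d["fx"],(v-d["cy"])/d["fy"],1.])
    return c+r*(z-c[2])/r[2]
def proj(d,P):
    K=np.array([[d["fx"],0,d["cx"]],[0,d["fy"],d["cy"]],[0,0,1.]])
    return cv2.projectPoints(np.array(P,float).reshape(-1,1,3),np.array(d["rvec"],float),np.array(d["tvec"],float),K,None)[0].reshape(-1,2)
def delta(pos,yaw=None):
    """shift in tool axes to world pos; tool-down"""
    o=ctrl.get_obs(); Rt=R.from_rotvec(o["tool_rot"])
    s=Rt.inv().apply(np.array(pos)-np.array(o["tool_pos"]))
    return s
E
python3 - <<'E'
from h import *
o=ctrl.get_obs(); print({k:np.round(v,3) for k,v in o.items()})
print(np.round(R.from_rotvec(o["tool_rot"]).as_matrix(),3))
for n in("scene","top"):
    d=get(n); cv2.imwrite(f"pics/{n}0.png",d["image"]); np.save(f"{n}0.npy",d,allow_pickle=True)
    Rm=cv2.Rodrigues(np.array(d["rvec"]))[0]; print(n,d["fx"],-Rm.T@np.array(d["tvec"]).ravel())
E
```

```text
pics
{'t': np.float64(0.0), 'q': array([ 1.111,  0.053,  1.614, -0.   ,  1.476, -0.119]), 'dq': array([-0.001, -0.001, -0.   ,  0.   ,  0.001, -0.001]), 'effort': array([ 0.0000e+00, -3.9367e+01, -3.7018e+01, -0.0000e+00,  7.0000e-03,
       -0.0000e+00]), 'tool_pos': array([0.209, 0.588, 0.208]), 'tool_rot': array([-5.330e-01, -3.096e+00,  3.000e-03]), 'contact_force': array([-0.065, -0.612,  0.668]), 'wrist_torque': array([-0.004,  0.008, -0.021]), 'grip_force': np.float64(0.0), 'opening': np.float64(0.085)}
[[-0.942  0.334 -0.001]
 [ 0.334  0.942 -0.002]
 [ 0.    -0.002 -1.   ]]
scene 405.3245165660871 [-0.08120135 -0.61829303  0.70802277]
top 429.1326597463044 [ 0.30987534 -0.27338951  1.30292089]
```

View pics/scene0.png

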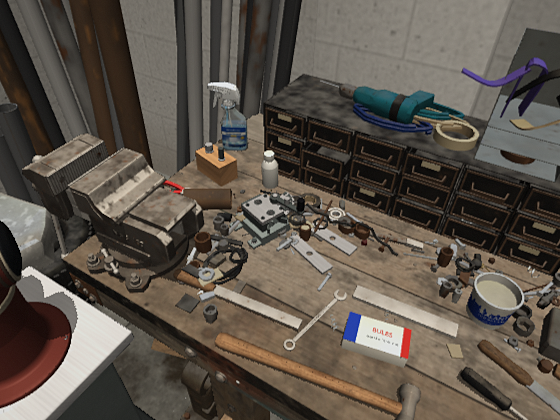

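View pics/top0.png

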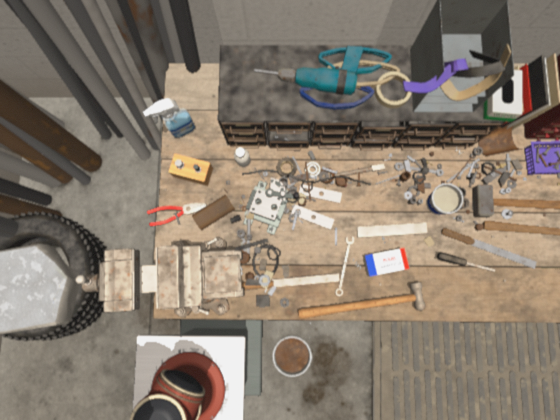

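Scene shows the jig at (268,218), block (216,165), straps near (310,250), (338,240). Top shows the same: jig (268,203), block (190,168), straps (323,193), (313,218). I'll zoom in.

Run:
```python
from h import *
s=np.load("scene0.npy",allow_pickle=True).item();t=np.load("top0.npy",allow_pickle=True).item()
for uv in [(268,203),(190,168),(323,193),(313,218),(392,229),(305,281),(0,0),(560,420),(160,320)]: print(uv,ray(t,*uv,0).round(3))
c=t["image"][135:255,140:350]; cv2.imwrite("pics/t1.png",cv2.resize(c,None,fx=3.8,fy=3.8,interpolation=cv2.INTER_CUBIC))
c=s["image"][135:285,180:380]; cv2.imwrite("pics/s1.png",cv2.resize(c,None,fx=4,fy=4,interpolation=cv2.INTER_CUBIC))
```

```text
(268, 203) [ 0.551 -0.224  0.   ]
(190, 168) [0.661 0.022 0.   ]
(323, 193) [ 0.583 -0.394  0.   ]
(313, 218) [ 0.505 -0.363  0.   ]
(392, 229) [ 0.473 -0.603  0.   ]
(305, 281) [ 0.314 -0.338  0.   ]
(0, 0) [1.246 0.695 0.   ]
(560, 420) [-0.065 -1.055  0.   ]
(160, 320) [0.196 0.091 0.   ]
```

View pics/t1.png

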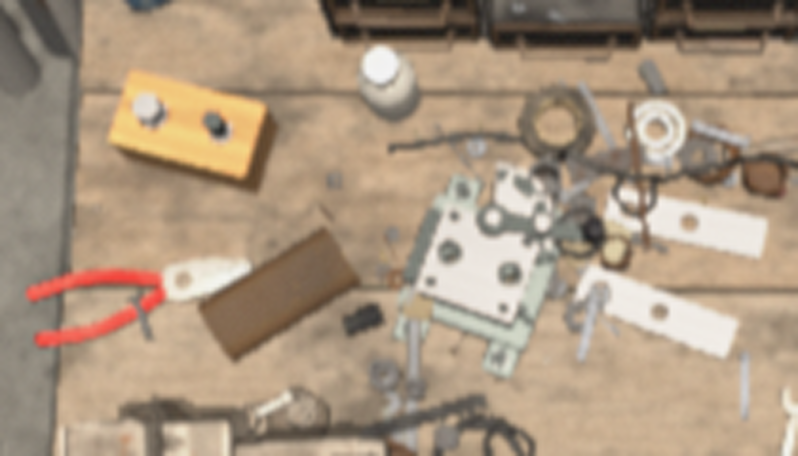

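View pics/s1.png

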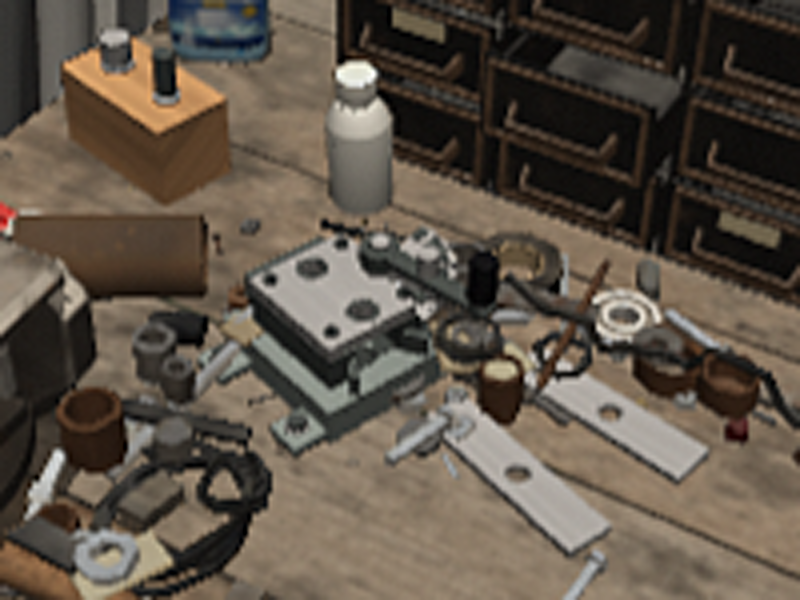

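Two straps are visible, in crop t1 at hole (690,222) and hole (660,312), both with the holed end to the left near the clutter. The bushes are at (450,251) and (510,271), the lever grip at (592,234), the drift or bolt heads at (148,108) and (217,124), and the jig mouth faces right. Next I'll measure them.

Run:
```python
from h import *
s=np.load("scene0.npy",allow_pickle=True).item();t=np.load("top0.npy",allow_pickle=True).item()
P=lambda x,y:(140+x/3.8-.5+.13,135+y/3.8-.5+.13)
Q=lambda x,y:(180+x/4-.5+.12,135+y/4-.5+.12)
for n,a,b,z in [("bushB",(450,251),(313,267),.06),("bushF",(510,271),(362,310),.06),("pivot",(493,218),(380,243),.078),("grip top",(592,232),(484,256),.11),("grip bot?",(592,232),(482,300),.078),
  ("headA",(148,106),(116,36),.1),("headB",(217,121),(163,48),.1),("strapA hole",(660,312),(517,472),.006),("strapB hole",(690,222),(611,412),.006)]:
    print(n,ray(t,*P(*a),z).round(4),ray(s,*Q(*b),z).round(4))
hsv=cv2.cvtColor(t["image"],cv2.COLOR_BGR2HSV)
m=((hsv[...,1]<40)&(hsv[...,2]>165)).astype(np.uint8)*255
cn,_=cv2.findContours(m[135:245,230:350],cv2.RETR_EXTERNAL,cv2.CHAIN_APPROX_NONE)
for c in cn:
    if cv2.contourArea(c)>60:
        b=cv2.boxPoints(cv2.minAreaRect(c))+[230,135]
        w=np.array([ray(t,*p,.006)[:2] for p in b]); print(cv2.contourArea(c),w.round(3).tolist(),np.linalg.norm(w[0]-w[1]).round(3),np.linalg.norm(w[2]-w[1]).round(3))
cv2.imwrite("pics/m.png",m)
o=(hsv[...,0]>8)&(hsv[...,0]<22)&(hsv[...,1]>150)&(hsv[...,2]>170)
o=o.astype(np.uint8)*255; cn,_=cv2.findContours(o[140:190,160:220],cv2.RETR_EXTERNAL,cv2.CHAIN_APPROX_NONE)
c=max(cn,key=cv2.contourArea); b=cv2.boxPoints(cv2.minAreaRect(c))+[160,140]
w=np.array([ray(t,*p,.064)[:2] for p in b]); print("stand",w.round(4).tolist(),w.mean(0),np.linalg.norm(w[0]-w[1]),np.linalg.norm(w[2]-w[1]))
# vise height: same feature both views - top jaw corners
print("table corner vise", ray(t,245,250,0), ray(s,203,235,0.1), ray(s,118,160,.1), ray(t,185,245,.1))
```

```text
bushB [ 0.5464 -0.1972  0.06  ] [ 0.5438 -0.1967  0.06  ]
bushF [ 0.531 -0.244  0.06 ] [ 0.5262 -0.2428  0.06  ]
pivot [ 0.569  -0.2309  0.078 ] [ 0.5665 -0.2308  0.078 ]
grip top [ 0.552 -0.306  0.11 ] [ 0.5549 -0.307   0.11  ]
grip bot? [ 0.5585 -0.3069  0.078 ] [ 0.5534 -0.3083  0.078 ]
headA [0.6503 0.0335 0.1   ] [0.6381 0.0242 0.1   ]
headB [ 0.6387 -0.0199  0.1   ] [ 0.6431 -0.0121  0.1   ]
strapA hole [ 0.5079 -0.3636  0.006 ] [ 0.5049 -0.3616  0.006 ]
strapB hole [ 0.5819 -0.3882  0.006 ] [ 0.5776 -0.3876  0.006 ]
444.0 [[0.544, -0.295], [0.548, -0.423], [0.474, -0.424], [0.47, -0.297]] 0.128 0.074
284.0 [[0.573, -0.35], [0.605, -0.357], [0.585, -0.451], [0.553, -0.444]] 0.033 0.096
863.5 [[0.489, -0.143], [0.625, -0.189], [0.587, -0.293], [0.452, -0.246]] 0.144 0.111
118.5 [[0.605, -0.218], [0.635, -0.237], [0.6, -0.288], [0.57, -0.27]] 0.035 0.062
149.0 [[0.681, -0.345], [0.681, -0.382], [0.629, -0.382], [0.629, -0.345]] 0.037 0.051
143.5 [[0.694, -0.109], [0.734, -0.127], [0.713, -0.167], [0.674, -0.149]] 0.043 0.044Traceback (most recent call last):
  File "<stdin>", line 18, in <module>
ValueError: max() iterable argument is empty
```

Run:
```python
from h import *
s=np.load("scene0.npy",allow_pickle=True).item();t=np.load("top0.npy",allow_pickle=True).item()
for nm,d,thr in(("top",t,165),("scene",s,150)):
    hsv=cv2.cvtColor(d["image"],cv2.COLOR_BGR2HSV)
    m=((hsv[...,1]<40)&(hsv[...,2]>thr))
    v,u=np.nonzero(m); W=np.array([ray(d,a,b,.006)[:2] for a,b in zip(u,v)])
    for n,h,off in(("A",(.5064,-.3626),(0.0,-.0)),("B",(.5798,-.3879),(0,0))):
        h=np.array(h); k=(np.linalg.norm(W-h,axis=1)<.075)&((W-h)[:,1]<-.005)
        im=np.zeros(m.shape,np.uint8); im[v[k],u[k]]=255
        c=max(cv2.findContours(im,0,2)[0],key=cv2.contourArea)
        w=np.array([ray(d,*p[0],.006)[:2] for p in c]); hull=(w*1e4).astype(np.float32)
        (cx,cy),sz,an=cv2.minAreaRect(hull); b=cv2.boxPoints(cv2.minAreaRect(hull))/1e4
        print(nm,n,np.array([cx,cy])/1e4,np.array(sz)/1e4,an,b.round(4).tolist())
img=t["image"]; hsv=cv2.cvtColor(img,cv2.COLOR_BGR2HSV)
P=lambda x,y:(140+x/3.8-.37,135+y/3.8-.37); Q=lambda x,y:(180+x/4-.38,135+y/4-.38)
print(hsv[172:178:3,176:182:3])
print("bolt",ray(t,*P(148,106),.088),ray(s,*Q(116,36),.088)); print("drift",ray(t,*P(217,121),.102),ray(s,*Q(163,42),.102))
for a,b in[((130,70),(63,68)),((272,103),(225,98)),((245,182),(157,133)),((110,143),(0,0))]: print("corner",ray(t,*P(*a),.064),ray(s,*Q(*b),.064))
# height of vise
```

```text
top A [ 0.49697271 -0.39194182] [0.06130432 0.03398048] 69.46987915039062 [[0.47029998898506165, -0.4147000014781952], [0.5020999908447266, -0.42660000920295715], [0.5235999822616577, -0.3691999912261963], [0.4918000102043152, -0.3573000133037567]]
top B [ 0.57475996 -0.41917427] [0.05775619 0.03319026] 78.08086395263672 [[0.5526000261306763, -0.4440000057220459], [0.5849999785423279, -0.45089998841285706], [0.597000002861023, -0.39430001378059387], [0.5644999742507935, -0.38749998807907104]]
scene A [ 0.49379375 -0.39084675] [0.06042658 0.03124761] 68.62850952148438 [[0.4681999981403351, -0.4133000075817108], [0.49729999899864197, -0.424699991941452], [0.5194000005722046, -0.3684000074863434], [0.4902999997138977, -0.3569999933242798]]
scene B [ 0.57149917 -0.41840986] [0.0570824  0.03049949] 78.11637878417969 [[0.5507000088691711, -0.4431999921798706], [0.5805000066757202, -0.4494999945163727], [0.5922999978065491, -0.3935999870300293], [0.5625, -0.3873000144958496]]
[[[ 21 118 242]
  [ 20 120 242]]

 [[ 17 123 122]
  [ 18 126 176]]]
bolt [0.65366626 0.03657998 0.088     ] [0.65225731 0.03683931 0.088     ]
drift [ 0.63815274 -0.02035949  0.102     ] [ 0.64663798 -0.00958309  0.102     ]
corner [0.68982668 0.05841524 0.064     ] [0.62814258 0.06802353 0.064     ]
corner [ 0.66338863 -0.05520558  0.064     ] [ 0.65825018 -0.05018144  0.064     ]
corner [ 0.59949347 -0.03629868  0.064     ] [ 0.60074981 -0.03524296  0.064     ]
corner [0.630279   0.07122353 0.064     ] [0.67394147 0.16601476 0.064     ]
```

Everything agrees across the two views: jig yaw is 70.4°, the lever is at about 1.4, and the straps are at 69° and 78°. I'll lift and turn the tool so that tool x = jig x and tool y = −jig y, then travel.

```bash
python3 -m jog '[[[0,0,-0.04],[0,0,0.14]],[[0,0,-0.08],[0,0,0.28]],[[0,0,-0.12],[0,0,0.42]],[[0,0,-0.15],[0,0,0.56]],[[0,0,-0.15],[0,0,0.7]]]'
python3 -m jog '[[[0,0,0],[0,0,0.14]],[[0,0,0],[0,0,0.28]],[[0,0,0],[0,0,0.42]],[[0,0,0],[0,0,0.56]],[[0,0,0],[0,0,0.7]]]'
python3 -m jog '[[[0,0,0],[0,0,0.14]],[[0,0,0],[0,0,0.171]],[[0,0,0],[0,0,0.171]]]'
python3 - <<'E'
from h import *
o=ctrl.get_obs(); print(o["t"],o["q"].round(3),o["tool_pos"].round(4),R.from_rotvec(o["tool_rot"]).as_matrix().round(4).tolist()); print(delta([.5535,-.3065,.15]))
E
```

```text
t: 0.6
tool_pos: [0.2096, 0.5905, 0.3654]
tool_rot: [-1.57, -2.721, -0.015]
contact_force: [0.1, 0.0, 0.6]
opening: 0.0854
grip_force: 0.0
t: 1.1
tool_pos: [0.2088, 0.5888, 0.358]
tool_rot: [2.407, 2.017, -0.002]
contact_force: [0.6, 0.6, -0.2]
opening: 0.085
grip_force: 0.0
t: 1.4
tool_pos: [0.2088, 0.5889, 0.3581]
tool_rot: [2.566, 1.812, -0.002]
contact_force: [-0.2, 1.0, -0.0]
opening: 0.0852
grip_force: 0.0
1.4 [1.111 0.008 1.414 0.    1.721 1.452] [0.2088 0.5889 0.3581] [[0.3343, 0.9425, -0.0005], [0.9425, -0.3343, -0.001], [-0.0012, -0.0002, -1.0]]
[-0.72839169  0.62419726  0.20883621]
```

```bash
python3 -m jog '[[[-0.036,0.031,0],[0,0,0]],[[-0.073,0.062,0],[0,0,0]],[[-0.109,0.094,0],[0,0,0]],[[-0.146,0.125,0],[0,0,0]],[[-0.182,0.156,0],[0,0,0]]]' 0.42 40
python3 -m jog '[[[-0.036,0.031,0],[0,0,0]],[[-0.073,0.062,0],[0,0,0]],[[-0.109,0.094,0],[0,0,0]],[[-0.146,0.125,0],[0,0,0]],[[-0.182,0.156,0],[0,0,0]]]'
python3 -m jog '[[[-0.036,0.031,0],[0,0,0]],[[-0.073,0.062,0],[0,0,0]],[[-0.109,0.094,0],[0,0,0]],[[-0.146,0.125,0],[0,0,0]],[[-0.182,0.156,0],[0,0,0]]]'
python3 -m jog '[[[-0.036,0.031,0],[0,0,0]],[[-0.073,0.062,0],[0,0,0]],[[-0.109,0.094,0],[0,0,0]],[[-0.146,0.125,0],[0,0,0]],[[-0.182,0.156,0],[0,0,0]]]'
python3 -m jog '[[[0,0,0.05],[0,0,0]],[[0,0,0.1],[0,0,0]],[[0,0,0.15],[0,0,0]],[[0,0,0.19],[0,0,0]],[[0,0,0.19],[0,0,0]]]'
python3 - <<'E'
from h import *
o=ctrl.get_obs(); print(o["q"].round(3),R.from_rotvec(o["tool_rot"]).as_matrix().round(4).tolist()); print(delta([.5535,-.3065,.088]))
E
```

```text
t: 1.9
tool_pos: [0.2952, 0.3635, 0.3585]
tool_rot: [2.564, 1.814, -0.0]
contact_force: [1.5, 0.2, 0.5]
opening: 0.036
grip_force: 0.0
t: 2.4
tool_pos: [0.3813, 0.1398, 0.3587]
tool_rot: [2.565, 1.814, 0.001]
contact_force: [0.9, -0.4, 0.3]
opening: 0.0355
grip_force: 0.0
t: 2.9
tool_pos: [0.4675, -0.0842, 0.3587]
tool_rot: [2.566, 1.813, 0.0]
contact_force: [1.1, 0.5, 1.1]
opening: 0.036
grip_force: 0.0
t: 3.4
tool_pos: [0.5538, -0.3077, 0.3583]
tool_rot: [-2.565, -1.813, 0.0]
contact_force: [0.0, 0.2, 1.1]
opening: 0.036
grip_force: 0.0
t: 3.9
tool_pos: [0.5492, -0.3028, 0.16]
tool_rot: [-2.554, -1.805, 0.008]
contact_force: [-0.2, -0.6, -0.3]
opening: 0.0358
grip_force: 0.0
[-0.622  0.102  1.644  0.     1.411 -0.282] [[0.3339, 0.9425, -0.0123], [0.9426, -0.3338, 0.0088], [0.0042, -0.0145, -0.9999]]
[-0.00237274  0.00633051  0.07189213]
```

```bash
python3 -m jog '[[[0,0,0.02],[0,0,0]],[[0,0,0.04],[0,0,0]],[[0,0,0.06],[0,0,0]],[[0,0,0.082],[0,0,0]],[[0,0,0.082],[0,0,0]]]'
python3 -m jog '[[[0,0,0],[0,0,0]],[[0,0,0],[0,0,0]]]'
python3 - <<'E'
from h import *
d=get("scene"); cv2.imwrite("pics/s2.png",cv2.resize(d["image"][140:280,190:350],None,fx=4,fy=4,interpolation=cv2.INTER_CUBIC))
E
```

```text
t: 4.4
tool_pos: [0.5528, -0.3051, 0.0859]
tool_rot: [-2.563, -1.811, 0.002]
contact_force: [-0.2, 0.6, -0.7]
opening: 0.036
grip_force: 0.0
t: 4.6
tool_pos: [0.555, -0.3067, 0.0898]
tool_rot: [2.563, 1.81, 0.002]
contact_force: [0.2, -1.0, 0.6]
opening: 0.0359
grip_force: 0.0
```

View pics/s2.png

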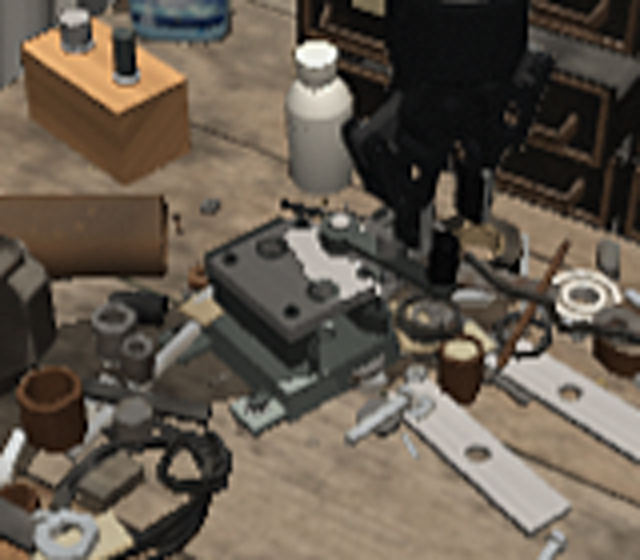

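The grip is caged between the fingers. Next I close to a slim cage and sweep the arc.

```bash
python3 -m jog '[[[0,0,0],[0,0,0]],[[0,0,0],[0,0,0]],[[0,0,0],[0,0,0]]]' 0.24 30
python3 -m jog '[[[0.0022,0.0107,0],[0,0,-0.14]],[[0.006,0.021,0],[0,0,-0.28]],[[0.011,0.0305,0],[0,0,-0.42]],[[0.0175,0.0393,0],[0,0,-0.56]],[[0.025,0.0472,0],[0,0,-0.7]]]'
python3 -m jog '[[[0.0022,0.0107,0],[0,0,-0.14]],[[0.006,0.021,0],[0,0,-0.28]],[[0.011,0.0305,0],[0,0,-0.42]],[[0.0175,0.0393,0],[0,0,-0.56]],[[0.025,0.0472,0],[0,0,-0.7]]]'
python3 -m jog '[[[0,0,0],[0,0,0]],[[0,0,0],[0,0,0]],[[0,0,0],[0,0,0]]]'
python3 - <<'E'
from h import *
d=get("scene"); cv2.imwrite("pics/s3.png",cv2.resize(d["image"][140:280,190:350],None,fx=4,fy=4,interpolation=cv2.INTER_CUBIC))
print("notch1 target delta",delta([.6425,-.2567,.09]))
E
```

```text
t: 4.95
tool_pos: [0.5537, -0.3059, 0.0873]
tool_rot: [2.566, 1.812, 0.0]
contact_force: [0.4, -0.8, 1.3]
opening: 0.0203
grip_force: 0.2
t: 5.45
tool_pos: [0.6067, -0.298, 0.0868]
tool_rot: [-1.782, -2.587, 0.0]
contact_force: [0.5, -0.2, -0.5]
opening: 0.0206
grip_force: 0.0
t: 5.95
tool_pos: [0.642, -0.2577, 0.0867]
tool_rot: [-0.787, -3.041, -0.0]
contact_force: [0.8, -0.2, -0.4]
opening: 0.0204
grip_force: 0.0
t: 6.25
tool_pos: [0.6415, -0.2584, 0.0868]
tool_rot: [-0.799, -3.038, 0.0]
contact_force: [0.9, -0.3, 0.1]
opening: 0.0207
grip_force: 0.0
notch1 target delta [-1.48578055e-05  2.05592544e-03 -3.20764329e-03]
```

View pics/s3.png

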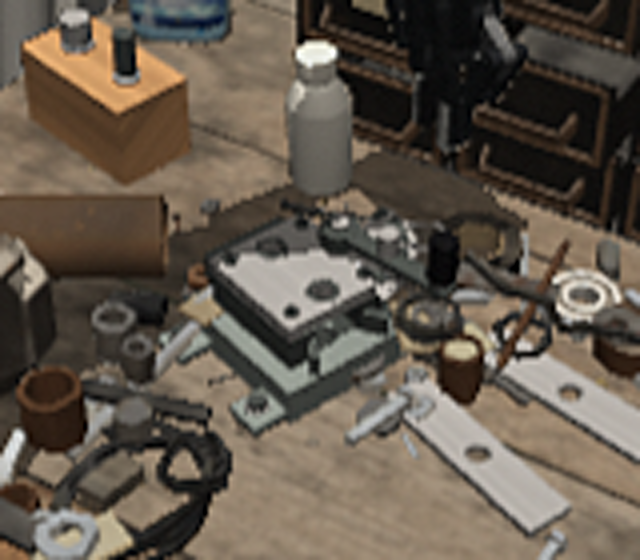

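Run:
```python
from h import *
s=np.load("scene0.npy",allow_pickle=True).item();t=np.load("top0.npy",allow_pickle=True).item()
for p in [(.555,-.3067,.09),(.5535,-.3065,.11),(.5535,-.3065,.078),(.5415,-.3022,.09),(.5685,-.311,.09)]:
    u=proj(s,[p])[0]; v=proj(t,[p])[0]; print(p,"s2 px",((u-[190,140])*4).round(0),"t1",((v-[140,135])*3.8).round(0))
d=get("top"); cv2.imwrite("pics/t2.png",cv2.resize(d["image"][135:255,180:340],None,fx=5,fy=5,interpolation=cv2.INTER_CUBIC))
```

```text
(0.555, -0.3067, 0.09) s2 px [440. 261.] t1 [591. 232.]
(0.5535, -0.3065, 0.11) s2 px [441. 236.] t1 [591. 229.]
(0.5535, -0.3065, 0.078) s2 px [438. 277.] t1 [590. 237.]
(0.5415, -0.3022, 0.09) s2 px [422. 271.] t1 [585. 249.]
(0.5685, -0.311, 0.09) s2 px [458. 250.] t1 [596. 215.]
```

View pics/t2.png

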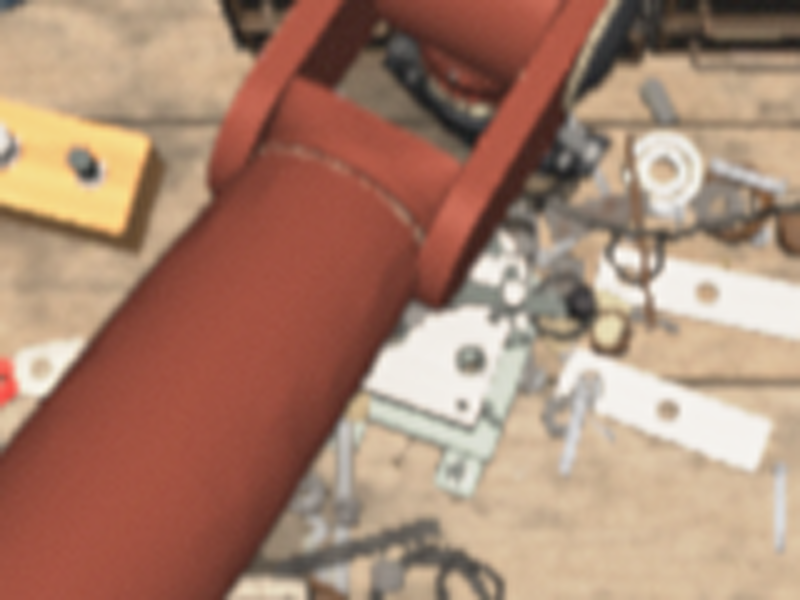

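TCP projects onto the grip, but the fingertips in s2, at about (410,243) and (472,218), sit higher than expected. I'll check the actual tip height by differencing images.

Run:
```python
from h import *
s=np.load("scene0.npy",allow_pickle=True).item()
d=get("scene"); o=ctrl.get_obs(); print(o["tool_pos"],o["opening"])
print("TCP px",proj(d,[o["tool_pos"]]))
a,b=cv2.imread("pics/s2.png"),cv2.imread("pics/s3.png")
cur=d["image"].astype(int); df=np.abs(cur-s["image"].astype(int)).max(2)
x=slice(280,335)
for v in range(165,196,2): print(v,''.join('#' if q<60 and w>25 else ('+' if w>25 else '.') for q,w in zip(cur[v,x].max(1),df[v,x])))
```

```text
[ 0.64151387 -0.2584577   0.08683603] 0.020398112341182374
TCP px [[299.60091124 180.0444041 ]]
165 .............#....#.###...###..#..+....................
167 .............+......++####.............................
169 .............+.....#++...###...........................
171 ....................++...##............................
173 ....................++...##............................
175 ....................+#...#+............................
177 .....+#.............++##+..............................
179 .++++++++++#+..........................................
181 +++++++++++++++##+.....................................
183 +++++++++++++++++++++++................................
185 +++++++++++++++++++++++++++##..........................
187 .#+++++++++++++++++++++++++++++.+......................
189 ..+++##+++++#+++++++++++++++++++++.....................
191 ....++++######+++++++++++++++++++++....................
193 ....###+++++++#####+++++#########+++++++...............
195 .+++++++..+..++++++..#####+###########+++#.............
```

Run:
```python
from h import *
d=get("scene"); im=d["image"][120:220,240:360]
im=cv2.resize(im,None,fx=6,fy=6,interpolation=cv2.INTER_CUBIC)
im=(255*(im/255.)**.45).astype(np.uint8)
u=((proj(d,[ctrl.get_obs()["tool_pos"]])[0]-[240,120])*6).astype(int); cv2.drawMarker(im,tuple(int(i) for i in u),(0,0,255),cv2.MARKER_CROSS,14,1)
cv2.imwrite("pics/s4.png",im)
```

```text
(no output)
```

View pics/s4.png

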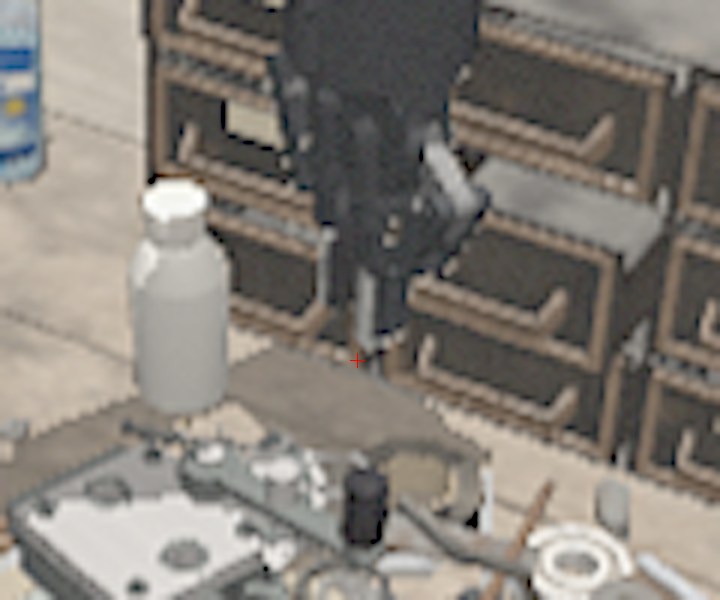

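```bash
python3 -m jog '[[[0,0,-0.02],[0,0,0]],[[0,0,-0.04],[0,0,0]],[[0,0,-0.06],[0,0,0]],[[0,0,-0.06],[0,0,0]],[[0,0,-0.06],[0,0,0]]]' 0 30 | head -2
python3 - <<'E'
from h import *
o=ctrl.get_obs(); print(o["tool_pos"],delta([.5545,-.3067,.12]))
d=get("top"); 
for z in(.09,.15,.2,.25,.3): print(z,((proj(d,[(.6415,-.2584,z)])[0]-[180,135])*5).round())
b=np.load("top0.npy",allow_pickle=True).item()
s0=np.load("scene0.npy",allow_pickle=True).item(); s=get("scene")
# lever displacement check: patch match of grip
for nm,a,c,(u,v) in(("scene",s0,s,(301,204)),):
    T=a["image"][v-10:v+10,u-10:u+10]; r=cv2.matchTemplate(c["image"][v-25:v+25,u-25:u+25],T,cv2.TM_SQDIFF); print(nm,cv2.minMaxLoc(r))
E
```

```text
t: 6.95
tool_pos: [0.6418, -0.2582, 0.1469]
[ 0.64182181 -0.25820726  0.14692398] [ 0.05236381 -0.08507001  0.02688253]
0.09 [495. 159.]
0.15 [494. 131.]
0.2 [493. 105.]
0.25 [492.  76.]
0.3 [490.  45.]
scene (353978.0, 7999030.0, (15, 15), (25, 30))
```

```bash
python3 -m jog '[[[0.021,-0.034,0],[0,0,0]],[[0.042,-0.068,0],[0,0,0]],[[0.052,-0.085,0],[0,0,0]],[[0.052,-0.085,0.015],[0,0,0]],[[0.052,-0.085,0.015],[0,0,0]]]'
for i in 1 2 3 4; do :; done
python3 -m jog '[[[0,0,0.005],[0,0,0]],[[0,0,0.01],[0,0,0]],[[0,0,0.01],[0,0,0]]]' | sed -n '2p;4p'
python3 -m jog '[[[0,0,0.005],[0,0,0]],[[0,0,0.01],[0,0,0]],[[0,0,0.01],[0,0,0]]]' | sed -n '2p;4p'
python3 -m jog '[[[0,0,0.005],[0,0,0]],[[0,0,0.008],[0,0,0]],[[0,0,0.008],[0,0,0]]]' | sed -n '2p;4p'
```

```text
t: 7.55
tool_pos: [0.5534, -0.3054, 0.1283]
tool_rot: [-0.795, -3.035, -0.004]
contact_force: [-0.6, 1.2, -0.4]
opening: -0.0001
grip_force: 0.0
tool_pos: [0.555, -0.3057, 0.1206]
contact_force: [-0.4, -0.3, 1.1]
tool_pos: [0.5544, -0.3062, 0.1107]
contact_force: [0.3, 0.3, -0.1]
tool_pos: [0.5544, -0.3064, 0.1031]
contact_force: [-0.2, -0.6, 0.1]
```

Run:
```python
from h import *
p=ctrl.get_obs()["tool_pos"]; O=[]
for n,(u0,v0) in(("scene",(260,150)),("top",(255,140))):
    d=get(n); np.save(n+"1.npy",d,allow_pickle=True); im=cv2.resize(d["image"][v0:v0+85,u0:u0+65],None,fx=6,fy=6,interpolation=cv2.INTER_CUBIC)
    im=(255*(im/255.)**.5).astype(np.uint8)
    u=((proj(d,[p])[0]-[u0,v0]+.5)*6).astype(int); cv2.drawMarker(im,tuple(int(i) for i in u),(0,0,255),cv2.MARKER_CROSS,14,1); O.append(im)
cv2.imwrite("pics/c5.png",np.hstack(O)); print(np.hstack(O).shape)
```

```text
(510, 780, 3)
```

View pics/c5.png

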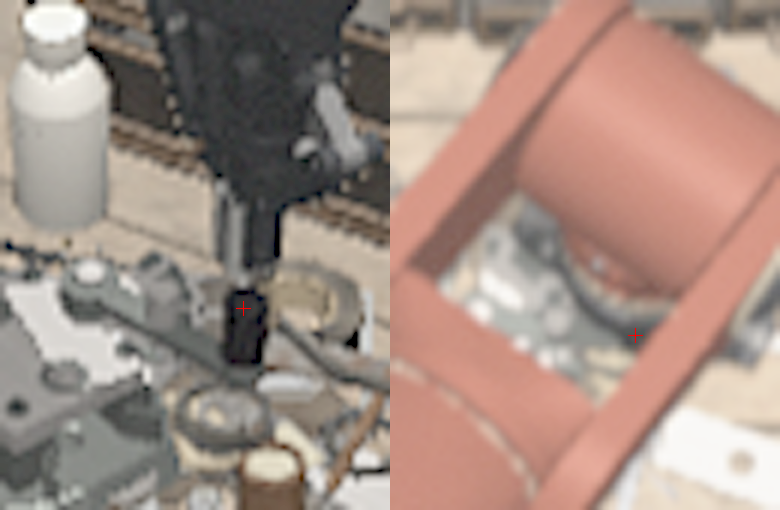

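The fingertips end at about (240,283), behind or above the grip top at (243,290). I'll probe further down in small steps.

```bash
python3 -m jog '[[[0,0,0.002],[0,0,0]],[[0,0,0.004],[0,0,0]],[[0,0,0.004],[0,0,0]]]' | sed -n '2p;4p'
python3 -m jog '[[[0,0,0.002],[0,0,0]],[[0,0,0.004],[0,0,0]],[[0,0,0.004],[0,0,0]]]' | sed -n '2p;4p'
python3 -m jog '[[[0,0,0.002],[0,0,0]],[[0,0,0.004],[0,0,0]],[[0,0,0.004],[0,0,0]]]' | sed -n '2p;4p'
```

```text
tool_pos: [0.5546, -0.3065, 0.0994]
contact_force: [0.9, -0.1, -0.4]
tool_pos: [0.5545, -0.3064, 0.0953]
contact_force: [-0.4, -0.1, -0.4]
tool_pos: [0.5546, -0.3064, 0.0913]
contact_force: [0.6, 0.0, -0.1]
```

Run:
```python
from h import *
s0=np.load("scene0.npy",allow_pickle=True).item()
d=get("scene"); p=ctrl.get_obs()["tool_pos"]; print(p,proj(d,[p]))
print("jig-frame tilt", np.array(d["rvec"])-np.array(s0["rvec"]))
a=d["image"].astype(int).mean(2); b=s0["image"].astype(int).mean(2)
for v in range(176,214): print(v,' '.join('%4d'%(a[v,u]-b[v,u]) for u in range(290,314)))
```

```text
[ 0.55463734 -0.30650156  0.09149656] [[299.98901507 204.70236577]]
jig-frame tilt [0. 0. 0.]
176   -5  -26  -12   -1    0    1    0   -2  -11  -22  -12   -3   -3    4  -10  -30  -17   -5    1   -2   -2  -39    0   10
177    4  -16   -4   -6  -34  -12    1    1  -11  -22   -9    0    2    9   -8  -25  -13   -1   -4   -4  -13  -45   -9   11
178    6   -3    7    0  -42  -36  -57  -42  -22  -22   -8    0    8    7   -6  -19  -13   -9    1   59   20   11   17   22
179    8    7   11   14  -22  -32  -73  -59  -33  -21   -5   -1   -2    2  -15  -25  -18  -10    7   91   15   18   25   28
180    9   11   14  -14  -69  -28  -14  -31  -37  -21    1    1  -23    0  -17  -24  -17  -13    0   30  -50  -27    1   26
181    9   10   16  -29 -105  -80  -67  -66  -37  -27   -7   -4  -36   -2  -13  -17   -8   -4   -4   -9  -59  -44  -19    7
182   11   13   14    6  -86 -118 -111 -109  -75  -71  -71  -30  -28   -7   -6  -24  -22  -17  -21  -15  -43  -47  -27  -32
183   10   10   13   23  -59 -116 -118 -116 -115 -112 -120  -81  -76  -34  -13  -27  -34  -35  -38  -23  -16  -13  -15  -43
184    8    9 
[... 3005 characters left out ...]
    1    2    0    1    1    0    6    6    8    7    9    8    4    1    3    6
209    5    3   -9  -23  -32  -42  -18   -1    4   -2    0    3    3    0    9    8    8    5    7    8    6    3    2    5
210    8    7    3    2  -13  -25  -32   -8   -1    0   -2    0    0  -18    6    7    6    4    7    9   10    8    2    3
211    8    6    6    6  -15   -4  -18   -1    2    6    5    5  -20  -22   -2    2    5    5    5    7    6    6    7    5
212    8    6    6    6  -14    0   -4    1    2   -2  -13  -14  -27  -13    9    8    9   10    9    9    8    6    7    7
213    7    6    6    5    6    6   -5    0    0  -11  -24  -24  -19    5   13   14   13   14   11   12   10   10    9   14
```

```bash
for k in 1; do python3 -m jog '[[[0,0,0.002],[0,0,0]],[[0,0,0.004],[0,0,0]],[[0,0,0.004],[0,0,0]]]' | sed -n '2p;4p'; done
python3 -m jog '[[[0,0,0.002],[0,0,0]],[[0,0,0.004],[0,0,0]],[[0,0,0.004],[0,0,0]]]' | sed -n '2p;4p'
```

```text
tool_pos: [0.5548, -0.3066, 0.0877]
contact_force: [0.4, -0.1, -0.3]
tool_pos: [0.5561, -0.3071, 0.0874]
contact_force: [-2.9, 3.1, 12.3]
```

Contact occurs at a reading of z≈0.0877, where the grip top should be at 0.110. I'll test the height offset on the bridge top, which is known to be 0.060.

```bash
python3 -m jog '[[[0,0,-0.02],[0,0,0]],[[0,0,-0.05],[0,0,0]],[[0,0,-0.05],[0,0,0]],[[0,0,-0.05],[0,0,0]]]' | sed -n '2p;4p'
python3 - <<'E'
from h import *
print(delta([.5375,-.2195,.07]))
E
```

```text
tool_pos: [0.5553, -0.3069, 0.1347]
contact_force: [0.8, 0.6, -0.0]
[0.05846593 0.06754648 0.06457815]
```

```bash
python3 -m jog '[[[0.029,0.034,0],[0,0,0]],[[0.058,0.068,0],[0,0,0]],[[0.058,0.068,0.04],[0,0,0]],[[0.058,0.068,0.065],[0,0,0]],[[0.058,0.068,0.065],[0,0,0]]]'| sed -n '2p;4p'
python3 -m jog '[[[0,0,0.002],[0,0,0]],[[0,0,0.004],[0,0,0]],[[0,0,0.004],[0,0,0]]]' | sed -n '2p;4p'
python3 -m jog '[[[0,0,0.002],[0,0,0]],[[0,0,0.004],[0,0,0]],[[0,0,0.004],[0,0,0]]]' | sed -n '2p;4p'
python3 -m jog '[[[0,0,0.002],[0,0,0]],[[0,0,0.004],[0,0,0]],[[0,0,0.004],[0,0,0]]]' | sed -n '2p;4p'
```

```text
tool_pos: [0.5332, -0.2161, 0.0625]
contact_force: [-0.2, 0.8, 0.2]
tool_pos: [0.5384, -0.2197, 0.0661]
contact_force: [0.5, -0.7, 0.5]
tool_pos: [0.5375, -0.219, 0.0608]
contact_force: [-1.1, -0.1, -0.1]
tool_pos: [0.5372, -0.2187, 0.0563]
contact_force: [0.6, 0.1, -0.0]
```

```bash
python3 -m jog '[[[0,0,0.003],[0,0,0]],[[0,0,0.006],[0,0,0]],[[0,0,0.006],[0,0,0]]]' | sed -n '2p;4p'
python3 -m jog '[[[0,0,0.002],[0,0,0]],[[0,0,0.004],[0,0,0]],[[0,0,0.004],[0,0,0]]]' | sed -n '2p;4p'
python3 -m jog '[[[0,0,0.002],[0,0,0]],[[0,0,0.003],[0,0,0]],[[0,0,0.003],[0,0,0]]]' | sed -n '2p;4p'
```

```text
tool_pos: [0.5371, -0.2187, 0.0501]
contact_force: [-0.2, 1.1, -0.5]
tool_pos: [0.5373, -0.2188, 0.0464]
contact_force: [0.1, 0.0, -0.3]
tool_pos: [0.5374, -0.2188, 0.0436]
contact_force: [0.2, 0.4, -0.3]
```

```bash
python3 -m jog '[[[0,0,0.002],[0,0,0]],[[0,0,0.003],[0,0,0]],[[0,0,0.003],[0,0,0]]]' | sed -n '2p;4p'
python3 -m jog '[[[0,0,0.002],[0,0,0]],[[0,0,0.003],[0,0,0]],[[0,0,0.003],[0,0,0]]]' | sed -n '2p;4p'
```

```text
tool_pos: [0.5373, -0.2188, 0.0405]
contact_force: [0.1, -0.7, 0.1]
tool_pos: [0.5375, -0.2189, 0.0378]
contact_force: [0.0, -0.8, 0.8]
```

```bash
python3 -m jog '[[[0,0,0.001],[0,0,0]],[[0,0,0.002],[0,0,0]],[[0,0,0.002],[0,0,0]]]' | sed -n '2p;4p'
python3 -m jog '[[[0,0,0.001],[0,0,0]],[[0,0,0.002],[0,0,0]],[[0,0,0.002],[0,0,0]]]' | sed -n '2p;4p'
```

```text
tool_pos: [0.5376, -0.219, 0.0375]
contact_force: [-4.4, 3.0, 9.2]
tool_pos: [0.5376, -0.219, 0.0375]
contact_force: [-10.1, 4.6, 20.2]
```

Confirmed: the true shut-tip z equals the reading plus 22.5 mm, with lateral position fine. I'll return to the lever with the corrected height.

```bash
python3 -m jog '[[[0,0,-0.04],[0,0,0]],[[0,0,-0.085],[0,0,0]],[[-0.02,-0.022,-0.085],[0,0,0.14]],[[-0.04,-0.045,-0.085],[0,0,0.28]],[[-0.0585,-0.0675,-0.085],[0,0,0.42]]]' 0.42 30| sed -n '2p;4p'
python3 -m jog '[[[0,0,0],[0,0,0.14]],[[0,0,0],[0,0,0.28]],[[0,0,0],[0,0,0.42]],[[0,0,0],[0,0,0.56]],[[0,0,0],[0,0,0.7]]]' | sed -n '2p;4p'
python3 -m jog '[[[0,0,0],[0,0,0.14]],[[0,0,0],[0,0,0.28]],[[0,0,0],[0,0,0.28]],[[0,0,0],[0,0,0.28]]]' | sed -n '2p;4p'
python3 - <<'E'
from h import *
o=ctrl.get_obs(); print(R.from_rotvec(o["tool_rot"]).as_matrix().round(4).tolist()); print(delta([.5545,-.3065,.060]))
E
```

```text
tool_pos: [0.556, -0.3074, 0.1196]
contact_force: [0.5, 0.3, 0.0]
tool_pos: [0.5554, -0.3064, 0.1185]
contact_force: [0.3, -0.3, -0.1]
tool_pos: [0.5554, -0.3064, 0.1187]
contact_force: [-0.6, -0.5, -0.5]
[[0.3317, 0.9434, -0.0002], [0.9434, -0.3317, 0.0001], [0.0, -0.0002, -1.0]]
[-0.00042318 -0.00080493  0.05866132]
```

```bash
python3 -m jog '[[[0,0,0.02],[0,0,0]],[[0,-0.0005,0.04],[0,0,0]],[[0,-0.0005,0.058],[0,0,0]],[[0,-0.0005,0.058],[0,0,0]],[[0,-0.0005,0.058],[0,0,0]]]' | sed -n '2p;4p'
python3 -m jog '[[[0,0,0],[0,0,0]],[[0,0,0],[0,0,0]],[[0,0,0],[0,0,0]]]' 0.24 30|tail -5
python3 -m jog '[[[0.0022,0.0107,0],[0,0,-0.14]],[[0.006,0.021,0],[0,0,-0.28]],[[0.011,0.0305,0],[0,0,-0.42]],[[0.0175,0.0393,0],[0,0,-0.56]],[[0.025,0.0472,0],[0,0,-0.7]]]'
python3 - <<'E'
from h import *
s0=np.load("scene0.npy",allow_pickle=True).item();d=get("scene"); cv2.imwrite("chk.png",d["image"])
u,v=301,204; T=s0["image"][v-6:v+8,u-6:u+7]; r=cv2.matchTemplate(d["image"][v-45:v+35,u-45:u+45],T,cv2.TM_SQDIFF); print(cv2.minMaxLoc(r))
E
```

```text
tool_pos: [0.5548, -0.3061, 0.0604]
contact_force: [0.0, 0.6, 0.8]
tool_pos: [0.5556, -0.3067, 0.0619]
tool_rot: [2.565, 1.812, 0.001]
contact_force: [0.4, 0.2, -0.3]
opening: 0.0204
grip_force: 0.0
t: 16.7
tool_pos: [0.6076, -0.2983, 0.0609]
tool_rot: [-1.781, -2.586, 0.001]
contact_force: [-1.7, 0.8, -0.8]
opening: 0.0206
grip_force: 0.9
(550130.75, 10021937.0, (45, 29), (8, 1))
```

```bash
python3 -m jog '[[[0.0022,0.0107,0],[0,0,-0.14]],[[0.006,0.021,0],[0,0,-0.28]],[[0.011,0.0305,0],[0,0,-0.42]],[[0.0175,0.0393,0],[0,0,-0.56]],[[0.025,0.0472,0],[0,0,-0.7]]]'
python3 -m jog '[[[0,0.001,0],[0,0,0]],[[0,0.001,0],[0,0,0]],[[0,0.001,0],[0,0,0]],[[0,0.001,0],[0,0,0]]]' 0.3
python3 -m jog '[[[0,0,-0.04],[0,0,0]],[[0,0,-0.08],[0,0,0]],[[0,0,-0.12],[0,0,0]],[[0,0,-0.15],[0,0,0]],[[0,0,-0.15],[0,0,0]]]' 1
python3 - <<'E'
from h import *
d=get("scene"); cv2.imwrite("pics/s6.png",cv2.resize(d["image"][150:270,220:360],None,fx=5,fy=5,interpolation=cv2.INTER_CUBIC)); np.save("scene2.npy",d,allow_pickle=True)
for z in(.078,.11): print(((proj(d,[(.6425,-.2567,z)])[0]-[220,150])*5))
E
```

```text
t: 17.25
tool_pos: [0.6427, -0.2588, 0.0608]
tool_rot: [-0.79, -3.039, 0.001]
contact_force: [-2.8, -1.3, -0.9]
opening: 0.0204
grip_force: 0.8
t: 17.65
tool_pos: [0.6437, -0.2581, 0.061]
tool_rot: [0.798, 3.038, -0.0]
contact_force: [-0.8, -0.4, 0.0]
opening: 0.0255
grip_force: 0.0
t: 18.15
tool_pos: [0.6465, -0.2595, 0.2185]
tool_rot: [0.795, 3.028, -0.004]
contact_force: [0.1, 0.5, 0.2]
opening: 0.0852
grip_force: 0.0
[395.05115196 161.96310026]
[398.04908187 110.87568098]
```

View pics/s6.png

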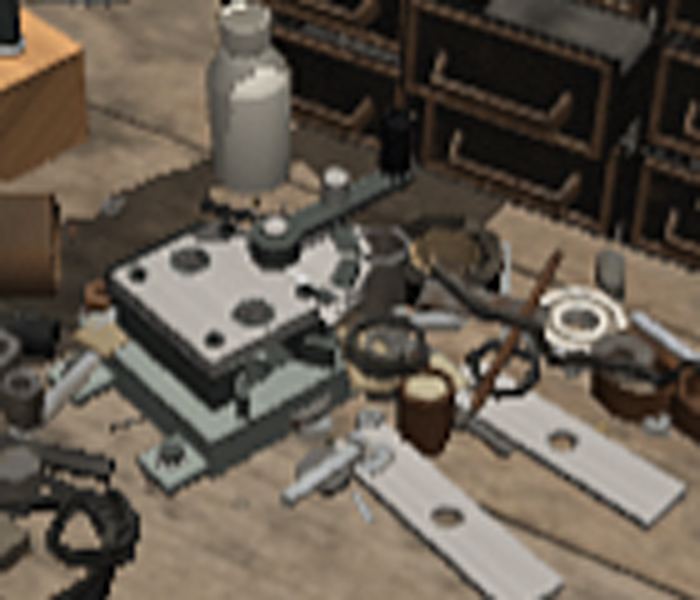

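The lever is in the open notch: the grip in s6 is at (397,140) against a predicted (397,136). Next is strap A.

Run:
```python
from h import *
print(delta([.4906,-.4037,.15])); o=ctrl.get_obs(); M=R.from_rotvec(o["tool_rot"]).as_matrix(); print(np.arctan2(M[1,0],M[0,0])-np.radians(69),o["q"])
```

```text
[ 0.06397307 -0.2021314   0.06440169]
1.4241689816564491 [-4.88393262e-01  2.06674758e-01  1.43470927e+00 -6.35023263e-05
  1.49342598e+00 -1.54603876e+00]
```

```bash
python3 -m jog '[[[0.013,-0.04,0],[0,0,0.142]],[[0.026,-0.08,0],[0,0,0.284]],[[0.038,-0.12,0],[0,0,0.426]],[[0.051,-0.16,0],[0,0,0.569]],[[0.064,-0.202,0],[0,0,0.712]]]' 0.5| sed -n '2p;4p'
python3 -m jog '[[[0,0,0],[0,0,0.142]],[[0,0,0],[0,0,0.284]],[[0,0,0],[0,0,0.426]],[[0,0,0],[0,0,0.569]],[[0,0,0],[0,0,0.712]]]' | sed -n '2p;4p'
python3 -m jog '[[[0,0,0.04],[0,0,0]],[[0,0,0.08],[0,0,0]],[[0,0,0.12],[0,0,0]],[[0,0,0.16],[0,0,0]],[[0,0,0.16],[0,0,0]]]' | sed -n '2p;4p'
python3 -m jog '[[[0,0,0],[0,0,0]],[[0,0,0],[0,0,0]]]'
python3 - <<'E'
from h import *
o=ctrl.get_obs(); M=R.from_rotvec(o["tool_rot"]).as_matrix(); print(delta([.4906,-.4037,-.021]),np.arctan2(M[1,0],M[0,0])-np.radians(69),M[:,2])
E
```

```text
tool_pos: [0.4869, -0.4025, 0.2081]
contact_force: [0.2, -1.0, -0.5]
tool_pos: [0.4879, -0.4018, 0.208]
contact_force: [-0.9, -0.8, -0.2]
tool_pos: [0.4837, -0.3972, 0.0412]
contact_force: [-0.8, 0.1, -0.5]
t: 19.9
tool_pos: [0.4901, -0.4036, 0.0532]
tool_rot: [2.585, 1.779, 0.001]
contact_force: [0.1, -0.2, 0.5]
opening: 0.0427
grip_force: 0.0
[0.00022755 0.00027235 0.07422349] 0.0011832765429080627 [ 0.00248612 -0.00259335 -0.99999355]
```

```bash
python3 -m jog '[[[0,0,0.03],[0,0,0]],[[0,0,0.055],[0,0,0]],[[0,0,0.055],[0,0,0]],[[0,0,0.055],[0,0,0]],[[0,0,0.055],[0,0,0]]]' | sed -n '2p;4p'
python3 -m jog '[[[0,0,0.004],[0,0,0]],[[0,0,0.008],[0,0,0]],[[0,0,0.008],[0,0,0]],[[0,0,0.008],[0,0,0]]]' | sed -n '2p;4p'
```

```text
tool_pos: [0.4906, -0.4041, -0.001]
contact_force: [0.3, -0.8, 0.2]
tool_pos: [0.4889, -0.4023, -0.0123]
contact_force: [-0.4, -0.5, -0.3]
```

```bash
python3 -m jog '[[[0,0,0.003],[0,0,0]],[[0,0,0.007],[0,0,0]],[[0,0,0.007],[0,0,0]],[[0,0,0.007],[0,0,0]]]' | sed -n '2p;4p'
python3 -m jog '[[[0,0,0.001],[0,0,0]],[[0,0,0.002],[0,0,0]],[[0,0,0.002],[0,0,0]],[[0,0,0.002],[0,0,0]]]' | sed -n '2p;4p'
```

```text
tool_pos: [0.4888, -0.4022, -0.0196]
contact_force: [0.3, 0.4, -0.9]
tool_pos: [0.489, -0.4024, -0.0212]
contact_force: [0.7, 0.0, -0.8]
```

```bash
python3 -m jog '[[[0,0,0],[0,0,0]],[[0,0,0],[0,0,0]],[[0,0,0],[0,0,0]],[[0,0,0],[0,0,0]],[[0,0,0],[0,0,0]]]' 0.2 70
python3 -m jog '[[[0,0,-0.005],[0,0,0]],[[0,0,-0.02],[0,0,0]],[[0,0,-0.04],[0,0,0]],[[0,0,-0.07],[0,0,0]],[[0,0,-0.07],[0,0,0]]]'
python3 - <<'E'
from h import *
d=get("scene"); cv2.imwrite("pics/s7.png",cv2.resize(d["image"][150:290,220:380],None,fx=4,fy=4,interpolation=cv2.INTER_CUBIC))
E
```

```text
t: 22.1
tool_pos: [0.4894, -0.4027, -0.0206]
tool_rot: [2.587, 1.781, 0.0]
contact_force: [-0.4, 0.1, 4.9]
opening: 0.0289
grip_force: 69.5
t: 22.6
tool_pos: [0.4915, -0.405, 0.0544]
tool_rot: [2.58, 1.776, 0.002]
contact_force: [0.3, -0.6, -0.6]
opening: 0.0288
grip_force: 69.3
```

View pics/s7.png

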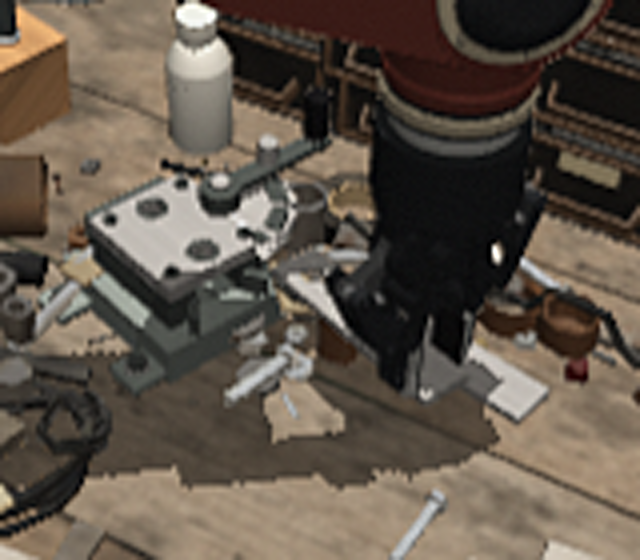

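The strap is lifted and held, with its holed end toward the jig in s7 at about (330,290). Next I'll refine the jig pose from the bridge edges.

```bash
cat > jig.py <<'E'
from h import *
s=np.load("scene0.npy",allow_pickle=True).item();t=np.load("top0.npy",allow_pickle=True).item()
s2=np.load("scene2.npy",allow_pickle=True).item()
th=np.radians(70.4); ex=np.array([np.cos(th),np.sin(th)]); ey=np.array([-ex[1],ex[0]])
bB,bF=np.array([.5451,-.1970]),np.array([.5286,-.2434]); O=(bB+bF)/2-.007*ex
print("O",O)
for nm,d in(("top",t),("scene",s),("scene2",s2)):
    g=cv2.cvtColor(d["image"],cv2.COLOR_BGR2GRAY).astype(np.float32)
    def edge(fixed,axis,lo,hi):
        pts=[]
        for q in np.linspace(lo,hi,30):
            r=np.arange(-.010,.0101,.0005)+fixed
            P=[np.append(O+(q*ex+k*ey if axis=='y' else k*ex+q*ey),.06) for k in r]
            uv=proj(d,P).astype(np.float32); v=cv2.remap(g,uv[:,0][None],uv[:,1][None],cv2.INTER_LINEAR)[0]
            v=np.convolve(v,np.ones(5)/5,'valid'); gr=np.abs(np.diff(v)); i=gr.argmax(); pts.append((q,r[i+2]+.00025))
        pts=np.array(pts); md=np.median(pts[:,1]); k=abs(pts[:,1]-md)<.004; c=np.polyfit(pts[k,0],pts[k,1],1)
        return k.sum(),md.round(4),np.degrees(np.arctan(c[0])).round(2)
    print(nm,"y+36",edge(.036,'y',-.025,.04),"x48",edge(.048,'x',0,.03),"x-32",edge(-.032,'x',-.005,.03))
E
python3 jig.py
```

```text
O [ 0.53450184 -0.2267944 ]
top y+36 (np.int64(27), np.float64(0.0358), np.float64(0.11)) x48 (np.int64(29), np.float64(0.0478), np.float64(0.01)) x-32 (np.int64(19), np.float64(-0.031), np.float64(-4.05))
scene y+36 (np.int64(27), np.float64(0.0388), np.float64(-0.09)) x48 (np.int64(19), np.float64(0.0463), np.float64(-5.38)) x-32 (np.int64(21), np.float64(-0.0332), np.float64(-0.3))
scene2 y+36 (np.int64(26), np.float64(0.0388), np.float64(-0.21)) x48 (np.int64(27), np.float64(0.0478), np.float64(-0.34)) x-32 (np.int64(22), np.float64(-0.0332), np.float64(0.04))
```

```bash
cat >> h.py <<'E'
th=np.radians(70.4); ex=np.array([np.cos(th),np.sin(th)]); ey=np.array([-ex[1],ex[0]]); O=np.array([.5338,-.2266])
def J(x,y,z): return np.append(O+x*ex+y*ey,z)
def injig():
    o=ctrl.get_obs(); p=np.array(o["tool_pos"]); M=R.from_rotvec(o["tool_rot"]).as_matrix()
    return np.round([(p[:2]-O)@ex,(p[:2]-O)@ey,p[2],np.degrees(np.arctan2(M[1,0],M[0,0]))],4)
E
python3 -m jog '[[[0,0,0],[0,0,-0.0244]],[[0,0,0],[0,0,-0.0244]],[[0,0,0],[0,0,-0.0244]]]' >/dev/null
python3 - <<'E'
from h import *
print(injig()); print(delta(J(-.1716,-.0015,.012)))
E
```

```text
[-1.80100e-01 -1.55000e-02  4.69000e-02  7.04839e+01]
[ 0.00843935 -0.01392826  0.03493901]
```

```bash
python3 -m jog '[[[0.004,-0.007,0],[0,0,0]],[[0.008,-0.014,0],[0,0,0]],[[0.008,-0.014,0.02],[0,0,0]],[[0.008,-0.014,0.034],[0,0,0]],[[0.008,-0.014,0.034],[0,0,0]]]'| sed -n '2p;4p'
python3 -m jog '[[[0,0,0],[0,0,0]],[[0,0,0],[0,0,0]],[[0,0,0],[0,0,0]]]'| sed -n '2p;4p'
python3 -c "
from h import *
print(injig())"
```

```text
tool_pos: [0.4764, -0.3879, 0.0116]
contact_force: [-0.1, 1.1, -1.8]
tool_pos: [0.479, -0.3908, 0.0159]
contact_force: [0.4, -0.7, -1.6]
[-1.73000e-01 -3.50000e-03  1.59000e-02  7.04805e+01]
```

```bash
python3 -m jog '[[[0,0,0],[0,0,0]],[[0,0,0],[0,0,0]],[[0,0,0],[0,0,0]]]'>/dev/null; python3 -c "
from h import *
print(injig())"
python3 -m jog '[[[0,0,0],[0,0,0]],[[0,0,0],[0,0,0]],[[0,0,0],[0,0,0]]]'>/dev/null; python3 -c "
from h import *
print(injig())
d=get('scene'); im=cv2.resize(d['image'][170:290,230:370],None,fx=5,fy=5,interpolation=cv2.INTER_CUBIC)
z=.0155+.0206
for p in [(-.060,-.016,z),(-.060,.016,z),(-.046,-.016,.026),(-.046,.016,.026)]:
    u=(proj(d,[J(*p)])[0]-[230,170]+.5)*5; cv2.circle(im,tuple(int(i) for i in u),3,(0,0,255),1)
cv2.imwrite('pics/s8.png',im)"
```

```text
[-1.72700e-01 -2.90000e-03  1.51000e-02  7.04861e+01]
[-1.72600e-01 -2.70000e-03  1.48000e-02  7.04845e+01]
```

View pics/s8.png

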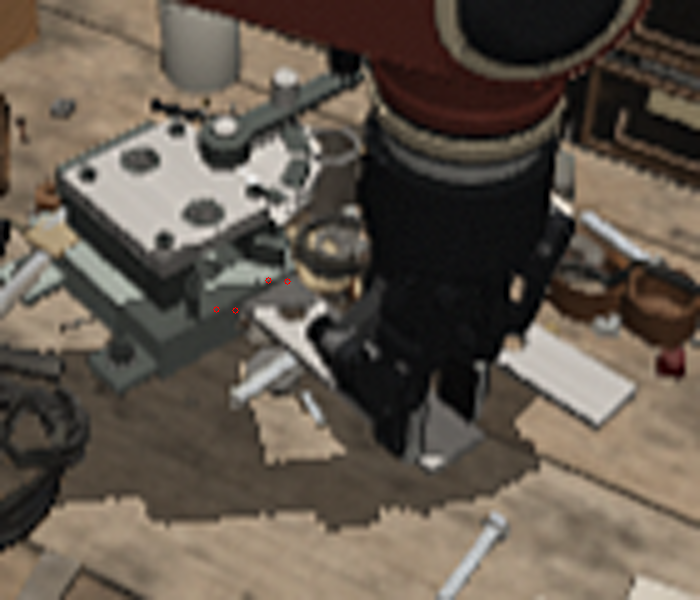

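The strap's end corner at (250,312) sits about 10 mm short of the mouth, aligned and ready to slide. I'll insert it while watching force.

```bash
python3 -m jog '[[[0,-0.001,0.003],[0,0,0]],[[0.01,-0.001,0.003],[0,0,0]],[[0.02,-0.001,0.003],[0,0,0]],[[0.03,-0.001,0.003],[0,0,0]],[[0.03,-0.001,0.003],[0,0,0]]]'
python3 -m jog '[[[0.008,0,0],[0,0,0]],[[0.016,0,0],[0,0,0]],[[0.024,0,0],[0,0,0]],[[0.03,0,0],[0,0,0]],[[0.03,0,0],[0,0,0]]]'
python3 -c "
from h import *
print(injig())"
```

```text
t: 24.9
tool_pos: [0.4878, -0.3596, 0.0115]
tool_rot: [-2.563, -1.814, -0.0]
contact_force: [-0.5, -0.4, -1.1]
opening: 0.029
grip_force: 69.4
t: 25.4
tool_pos: [0.4979, -0.3321, 0.0117]
tool_rot: [-2.564, -1.813, -0.001]
contact_force: [-1.3, 1.8, -1.3]
opening: 0.0288
grip_force: 69.4
[-1.11400e-01 -1.50000e-03  1.17000e-02  7.05348e+01]
```

```bash
python3 -m jog '[[[0.008,0,0],[0,0,0]],[[0.016,0,0],[0,0,0]],[[0.024,0,0],[0,0,0]],[[0.032,0,0],[0,0,0]],[[0.04,0,0],[0,0,0]]]'|sed -n '2p;4,5p'
python3 -m jog '[[[0.003,0,0],[0,0,0]],[[0.006,0,0],[0,0,0]],[[0.009,0,0],[0,0,0]],[[0.009,0,0],[0,0,0]],[[0.009,0,0],[0,0,0]]]'|sed -n '2p;4,5p'
python3 -c "
from h import *
print(injig())
d=get('scene'); np.save('scene3.npy',d,allow_pickle=True)"
```

```text
tool_pos: [0.511, -0.2949, 0.0118]
contact_force: [-2.4, 0.3, -1.3]
opening: 0.0288
tool_pos: [0.514, -0.2866, 0.0117]
contact_force: [-1.3, 2.1, -1.5]
opening: 0.029
[-6.320e-02 -1.400e-03  1.170e-02  7.048e+01]
```

```bash
python3 -m jog '[[[0,0,0.002],[0,0,0]],[[0,0,0.004],[0,0,0]],[[0,0,0.005],[0,0,0]],[[0,0,0.005],[0,0,0]]]'|sed -n '2p;4,5p'
python3 -m jog '[[[0,0,0],[0,0,0]],[[0,0,0],[0,0,0]],[[0,0,0],[0,0,0]]]' 0.5|sed -n '2p;4,5p'
python3 -m jog '[[[0,0,-0.03],[0,0,0]],[[0,0,-0.06],[0,0,0]],[[-0.02,0,-0.1],[0,0,0]],[[-0.06,0,-0.14],[0,0,0]],[[-0.1,0,-0.14],[0,0,0]]]'|sed -n '2p;4,5p'
python3 -m jog '[[[-0.05,0,0],[0,0,0]],[[-0.05,0,0],[0,0,0]],[[-0.05,0,0],[0,0,0]]]'|sed -n '2p;4,5p'
python3 - <<'E'
from h import *
for n in("scene","top"):
    d=get(n); np.save(n+"4.npy",d,allow_pickle=True)
    g=cv2.cvtColor(d["image"],cv2.COLOR_BGR2GRAY).astype(np.float32)
    for y in(-.008,0.0,.006):
        r=np.arange(-.11,-.05,.002); uv=proj(d,[J(k,y,.032) for k in r]).astype(np.float32)
        print(n,y,cv2.remap(g,uv[:,0][None],uv[:,1][None],1)[0].astype(int))
E
```

```text
tool_pos: [0.5139, -0.2873, 0.0067]
contact_force: [-2.3, 1.3, -0.6]
opening: 0.029
tool_pos: [0.5149, -0.2877, 0.0076]
contact_force: [0.2, 0.7, 0.3]
opening: 0.0428
tool_pos: [0.4837, -0.3841, 0.1543]
contact_force: [0.7, -0.9, 0.2]
opening: 0.0423
tool_pos: [0.4635, -0.4294, 0.1469]
contact_force: [0.2, -0.4, -0.0]
opening: 0.0427
scene -0.008 [ 82 103 122 114  87  83  77  61  64  63  99 117 100  75  80  91  97  98
  98  97  96  97  98  97  95  89  87 132 174 196]
scene 0.0 [177 167 145 141 149 147 117 117 115 140 154 123  90  71  77  93 100  99
  98  98  98  98  98  97  97  95  92  89  99 117]
scene 0.006 [169 173 154 112  87 108 162 186 183 141  62  39  52  70  90 111 105  92
  94  95  97  98  98  98  98  98  96  96  91  87]
top -0.008 [141 142 144 150 162 173 183 189 184 174 179 186 198 195 186 173 167 165
 165 165 165 164 163 164 163 163 167 179 199 223]
top 0.0 [141 141 139 137 134 132 135 154 175 194 203 209 208 193 173 168 167 167
 166 166 166 166 166 167 166 166 165 165 168 178]
top 0.006 [134 132 130 127 125 124 124 130 143 167 189 207 213 214 217 218 218 191
 173 166 164 164 164 164 164 164 164 164 163 162]
```

```bash
cat > strap.py <<'E'
from h import *
import sys
h=np.array([float(sys.argv[2]),float(sys.argv[3])])
for nm,thr in(("top",165),("scene",150)):
    d=np.load(nm+sys.argv[1]+".npy",allow_pickle=True).item()
    hsv=cv2.cvtColor(d["image"],cv2.COLOR_BGR2HSV); m=((hsv[...,1]<40)&(hsv[...,2]>thr))
    v,u=np.nonzero(m); W=np.array([ray(d,a,b,.006)[:2] for a,b in zip(u,v)])
    k=(np.linalg.norm(W-h,axis=1)<.075)&((W-h)[:,1]<-.005)
    im=np.zeros(m.shape,np.uint8); im[v[k],u[k]]=255
    c=max(cv2.findContours(im,0,2)[0],key=cv2.contourArea)
    w=np.array([ray(d,*p[0],.006)[:2] for p in c]); hull=(w*1e4).astype(np.float32); r=cv2.minAreaRect(hull)
    print(nm,np.array(r[0])/1e4,np.array(r[1])/1e4,r[2],(cv2.boxPoints(r)/1e4).round(4).tolist())
E
python3 strap.py 4 .5798 -.3879
```

```text
top [ 0.58367754 -0.40454553] [0.02154751 0.022209  ] 89.49949645996094 [[0.5724999904632568, -0.41519999504089355], [0.5946999788284302, -0.4153999984264374], [0.5949000120162964, -0.3939000070095062], [0.572700023651123, -0.3937000036239624]]
scene [ 0.57084351 -0.42026143] [0.05318826 0.03225466] 78.50374603271484 [[0.5497000217437744, -0.4431000053882599], [0.5813000202178955, -0.4494999945163727], [0.5918999910354614, -0.39739999175071716], [0.5602999925613403, -0.39100000262260437]]
```

```bash
python3 -c "
from h import *
print(delta([.5705,-.4319,.06]),injig())"
```

```text
[0.03134805 0.10172159 0.08648351] [-2.1270e-01 -1.8000e-03  1.4650e-01  7.0514e+01]
```

```bash
python3 -m jog '[[[0.01,0.034,0],[0,0,-0.05]],[[0.02,0.068,0],[0,0,-0.1]],[[0.031,0.102,0.03],[0,0,-0.133]],[[0.031,0.102,0.06],[0,0,-0.133]],[[0.031,0.102,0.086],[0,0,-0.133]]]'|sed -n '2p;4,5p'
python3 -m jog '[[[0,0,0],[0,0,0]],[[0,0,0],[0,0,0]],[[0,0,0],[0,0,0]],[[0,0,0],[0,0,0]],[[0,0,0],[0,0,0]]]'|sed -n '2p;4,5p'
python3 -c "
from h import *
print(delta([.5705,-.4319,-.0206]),injig())"
```

```text
tool_pos: [0.5719, -0.4307, 0.0588]
contact_force: [0.2, 0.3, 0.1]
opening: 0.0426
tool_pos: [0.571, -0.4341, 0.0629]
contact_force: [-0.2, 0.0, 0.4]
opening: 0.0427
[ 0.002139   -0.00120054  0.08350307] [-1.83000e-01 -1.04700e-01  6.29000e-02  7.80985e+01]
```

```bash
python3 -m jog '[[[0.001,0,0.03],[0,0,0]],[[0.001,0,0.06],[0,0,0]],[[0.001,0,0.074],[0,0,0]],[[0.001,0,0.074],[0,0,0]],[[0.001,0,0.074],[0,0,0]]]'|sed -n '2p;4,5p'
python3 -m jog '[[[0,0,0.003],[0,0,0]],[[0,0,0.006],[0,0,0]],[[0,0,0.007],[0,0,0]],[[0,0,0.007],[0,0,0]],[[0,0,0.007],[0,0,0]]]'|sed -n '2p;4,5p'
python3 -c "
from h import *
print(delta([.5705,-.4319,-.0206]))"
```

```text
tool_pos: [0.5709, -0.4329, -0.0122]
contact_force: [0.5, 0.1, 0.4]
opening: 0.0427
tool_pos: [0.5706, -0.4324, -0.02]
contact_force: [0.3, 0.2, -0.4]
opening: 0.0427
[ 0.00048673 -0.00022752  0.00060561]
```

```bash
python3 -m jog '[[[0,0,0],[0,0,0]],[[0,0,0],[0,0,0]],[[0,0,0],[0,0,0]],[[0,0,0],[0,0,0]],[[0,0,0],[0,0,0]]]' 0.2 70|tail -4
python3 -m jog '[[[0,0,-0.01],[0,0,0]],[[0,0,-0.03],[0,0,0]],[[0,0,-0.06],[0,0,0]],[[0,0,-0.07],[0,0,0.07]],[[0,0,-0.07],[0,0,0.134]]]'|tail -5
python3 -m jog '[[[0,0,0],[0,0,0]],[[0,0,0],[0,0,0]],[[0,0,0],[0,0,0]],[[0,0,0],[0,0,0]],[[0,0,0],[0,0,0]]]'|tail -2
python3 -c "
from h import *
print(delta(J(-.180,-.0015,.035)),injig())"
```

```text
tool_rot: [2.439, 1.979, 0.0]
contact_force: [-2.0, 1.3, 4.3]
opening: 0.0284
grip_force: 69.2
tool_pos: [0.5723, -0.4341, 0.0546]
tool_rot: [2.564, 1.804, 0.002]
contact_force: [0.6, 0.6, -2.4]
opening: 0.0282
grip_force: 69.4
opening: 0.0286
grip_force: 69.4
[ 0.00149398 -0.10186508  0.01441344] [-1.81400e-01 -1.03400e-01  4.93000e-02  7.04452e+01]
```

```bash
python3 -m jog '[[[0.0015,-0.034,0],[0,0,0]],[[0.0015,-0.068,0],[0,0,0]],[[0.0015,-0.102,0],[0,0,0]],[[0.0015,-0.102,0.02],[0,0,0]],[[0.0015,-0.102,0.032],[0,0,0]]]'|sed -n '2p;4,5p'
python3 -m jog '[[[0,0,0],[0,0,0]],[[0,0,0],[0,0,0]],[[0,0,0],[0,0,0]],[[0,0,0],[0,0,0]],[[0,0,0],[0,0,0]]]'|tail -2
python3 -m jog '[[[0,0,0],[0,0,0]],[[0,0,0],[0,0,0]],[[0,0,0],[0,0,0]],[[0,0,0],[0,0,0]],[[0,0,0],[0,0,0]]]'|tail -1
python3 -c "
from h import *
print(delta(J(-.180,-.0015,.0165)),injig())"
```

```text
tool_pos: [0.4739, -0.3962, 0.0169]
contact_force: [0.1, -0.2, -2.2]
opening: 0.028
opening: 0.0286
grip_force: 69.7
grip_force: 69.7
[ 4.13348295e-05 -8.31925674e-05  1.27962000e-03] [-1.80000e-01 -1.60000e-03  1.78000e-02  7.04289e+01]
```

```bash
python3 -m jog '[[[0.01,0,0],[0,0,0]],[[0.02,0,0],[0,0,0]],[[0.03,0,0],[0,0,0]],[[0.04,0,0],[0,0,0]],[[0.04,0,0],[0,0,0]]]'|sed -n '2p;4,5p'
python3 -m jog '[[[0.01,0,0],[0,0,0]],[[0.02,0,0],[0,0,0]],[[0.03,0,0],[0,0,0]],[[0.04,0,0],[0,0,0]],[[0.04,0,0],[0,0,0]]]'|sed -n '2p;4,5p'
python3 -m jog '[[[0.01,0,0],[0,0,0]],[[0.02,0,0],[0,0,0]],[[0.03,0,0],[0,0,0]],[[0.035,0,0],[0,0,0]],[[0.035,0,0],[0,0,0]]]'|sed -n '2p;4,5p'
python3 -c "
from h import *
print(injig())"
```

```text
tool_pos: [0.4888, -0.3573, 0.0176]
contact_force: [-0.7, -0.2, -2.9]
opening: 0.0284
tool_pos: [0.5021, -0.3199, 0.0177]
contact_force: [-0.6, -0.5, -2.1]
opening: 0.0279
tool_pos: [0.5136, -0.2883, 0.018]
contact_force: [-1.5, -0.4, -2.3]
opening: 0.0285
[-6.49000e-02 -1.60000e-03  1.80000e-02  7.04935e+01]
```

```bash
python3 -m jog '[[[0.002,0,0.002],[0,0,0]],[[0.002,0,0.004],[0,0,0]],[[0.002,0,0.006],[0,0,0]],[[0.002,0,0.006],[0,0,0]]]'|sed -n '2p;4,5p'
python3 -m jog '[[[0,0,0],[0,0,0]],[[0,0,0],[0,0,0]],[[0,0,0],[0,0,0]]]' 0.5|sed -n '2p;4,5p'
python3 -m jog '[[[0,0,-0.03],[0,0,0]],[[0,0,-0.06],[0,0,0]],[[-0.02,0,-0.06],[0,0,0]],[[-0.05,0,-0.06],[0,0,0]],[[-0.055,0,-0.06],[0,0,0]]]'|sed -n '2p;4,5p'
python3 -m jog '[[[0,0,0],[0,0,0]],[[0,0,0],[0,0,0]],[[0,0,0],[0,0,0]],[[0,0,0],[0,0,0]],[[0,0,0],[0,0,0]]]' 0 40|sed -n '2p;4,5p'
python3 -c "
from h import *
print(delta(J(-.118,-.0015,.0055)),injig())"
```

```text
tool_pos: [0.5138, -0.2884, 0.0124]
contact_force: [-3.5, -5.2, -1.1]
opening: 0.0279
tool_pos: [0.5146, -0.2864, 0.0121]
contact_force: [-0.1, -0.6, -0.1]
opening: 0.0423
tool_pos: [0.4955, -0.3403, 0.0726]
contact_force: [-0.2, -0.4, 0.2]
opening: 0.0429
tool_pos: [0.4959, -0.3378, 0.0717]
contact_force: [0.6, 0.2, 0.5]
opening: 0.0002
[-5.68060950e-04 -7.71960841e-05  6.61829553e-02] [-1.17400e-01 -1.60000e-03  7.17000e-02  7.04706e+01]
```

```bash
python3 -m jog '[[[0,0,0.02],[0,0,0]],[[0,0,0.045],[0,0,0]],[[0,0,0.066],[0,0,0]],[[0,0,0.066],[0,0,0]],[[0,0,0.066],[0,0,0]]]'|sed -n '2p;4p'
python3 -m jog '[[[0.005,0,0],[0,0,0]],[[0.01,0,0],[0,0,0]],[[0.015,0,0],[0,0,0]],[[0.015,0,0],[0,0,0]],[[0.015,0,0],[0,0,0]]]'|sed -n '2p;4p'
python3 -m jog '[[[0.002,0,0],[0,0,0]],[[0.005,0,0],[0,0,0]],[[0.008,0,0],[0,0,0]],[[0.008,0,0],[0,0,0]],[[0.008,0,0],[0,0,0]]]'|sed -n '2p;4p'
python3 -c "
from h import *
print(injig())"
```

```text
tool_pos: [0.4957, -0.3381, 0.0058]
contact_force: [-0.5, -0.1, 0.5]
tool_pos: [0.501, -0.3241, 0.0062]
contact_force: [-0.2, 0.2, -0.4]
tool_pos: [0.5034, -0.3169, 0.0058]
contact_force: [-0.1, -2.2, 0.2]
[-9.52000e-02 -1.70000e-03  5.80000e-03  7.04273e+01]
```

```bash
python3 -m jog '[[[0.002,0,0],[0,0,0]],[[0.003,0,0],[0,0,0]],[[0.003,0,0],[0,0,0]],[[0.003,0,0],[0,0,0]]]'|sed -n '2p;4p'
python3 -m jog '[[[0.001,0,0],[0,0,0]],[[0.002,0,0],[0,0,0]],[[0.002,0,0],[0,0,0]],[[0.002,0,0],[0,0,0]]]'|sed -n '2p;4p'
python3 -m jog '[[[0.001,0,0],[0,0,0]],[[0.002,0,0],[0,0,0]],[[0.002,0,0],[0,0,0]],[[0.002,0,0],[0,0,0]]]'|sed -n '2p;4p'
python3 -c "
from h import *
print(injig())"
```

```text
tool_pos: [0.5044, -0.3139, 0.0058]
contact_force: [-1.2, -3.2, -0.7]
tool_pos: [0.5048, -0.3133, 0.0059]
contact_force: [-2.4, -6.5, -1.5]
tool_pos: [0.505, -0.3134, 0.0063]
contact_force: [-5.7, -11.8, -1.5]
[-9.14000e-02 -2.00000e-03  6.30000e-03  7.04519e+01]
```

Both straps butt at tool x = −91.4, matching a plain end at −80. I'll back off and go for the drift.

```bash
python3 -m jog '[[[-0.01,0,0],[0,0,0]],[[-0.03,0,0],[0,0,0]],[[-0.03,0,-0.05],[0,0,0]],[[-0.03,0,-0.1],[0,0,0]],[[-0.03,0,-0.15],[0,0,0]]]'|sed -n '2p;4p'
python3 -m jog '[[[0,0,-0.03],[0,0,0]],[[0,0,-0.03],[0,0,0]]]' 0.5|sed -n '2p;4p'
python3 - <<'E'
from h import *
print(injig(),delta([.639,-.0185,.20]))
for n in("scene","top"): np.save(n+"5.npy",get(n),allow_pickle=True)
s=np.load("scene5.npy",allow_pickle=True).item();t=np.load("top5.npy",allow_pickle=True).item()
g=cv2.cvtColor(s["image"],cv2.COLOR_BGR2GRAY).astype(np.float32)
for y in(-.008,0,.008):
    r=np.arange(-.10,-.05,.002); uv=proj(s,[J(k,y,.038) for k in r]).astype(np.float32); print(y,cv2.remap(g,uv[:,0][None],uv[:,1][None],1)[0].astype(int))
c=t["image"][155:185,160:215]; c=cv2.resize(c,None,fx=7,fy=7,interpolation=cv2.INTER_CUBIC)
c2=s["image"][135:180,190:240]; c2=cv2.resize(c2,None,fx=7,fy=7,interpolation=cv2.INTER_CUBIC)
c=cv2.copyMakeBorder(c,0,c2.shape[0]-c.shape[0],0,0,0)
cv2.imwrite("pics/st.png",np.hstack([c,c2])); print(np.hstack([c,c2]).shape)
E
```

```text
tool_pos: [0.4953, -0.3372, 0.1567]
contact_force: [0.5, -0.3, 0.3]
tool_pos: [0.4986, -0.3399, 0.1931]
contact_force: [0.4, 0.6, -0.4]
[-1.18500e-01 -4.90000e-03  1.93100e-01  7.04514e+01] [ 0.34984007  0.02479911 -0.00752631]
-0.008 [ 61  65  91 128 143 143 145 108  60  65  83  89  90  90  91  89  88  88
  89  84  94 111 161 193 185]
0 [147 150 158 150 126  69  53  57  59  67  80  91  93  90  88 107 161 179
 190 188 182 181 180 179 179]
0.008 [155 157 132  94  53  52  59  61  62  70  84  92  91  89  89  87  85  97
 154 186 183 179 179 179 180]
(315, 735, 3)
```

View pics/st.png

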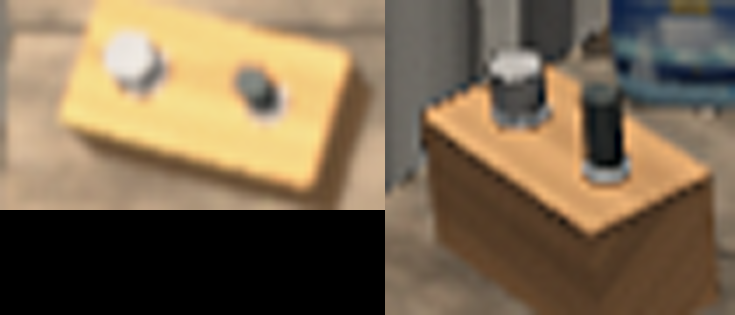

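The left panel shows the drift head top at (248,80) with its collar at (266,102), and the bolt top at (130,57). The right panel shows the drift top at (602,95) with its collar at (607,170), and the bolt top at (517,65).

Run:
```python
from h import *
s=np.load("scene5.npy",allow_pickle=True).item();t=np.load("top5.npy",allow_pickle=True).item()
T=lambda a,b:(160+a/7-.43,155+b/7-.43); S=lambda a,b:(190+(a-385)/7-.43,135+b/7-.43)
print("drift top",ray(t,*T(248,80),.102),ray(s,*S(602,95),.102)); print("collar",ray(t,*T(266,100),.067),ray(s,*S(606,170),.067))
print("bolt top",ray(t,*T(130,55),.088),ray(s,*S(517,65),.088)); print("flange",ray(t,*T(146,80),.066),ray(s,*S(523,115),.066))
```

```text
drift top [ 0.63954233 -0.01525385  0.102     ] [ 0.6350117 -0.0189948  0.102    ]
collar [ 0.64040899 -0.01577771  0.067     ] [ 0.63449669 -0.01780298  0.067     ]
bolt top [0.65395606 0.03787963 0.088     ] [0.65101846 0.03654339 0.088     ]
flange [0.64920079 0.0361343  0.066     ] [0.64905425 0.03474797 0.066     ]
```

```bash
python3 -m jog '[[[0.044,0.003,0],[0,0,0]],[[0.088,0.006,0],[0,0,0]],[[0.132,0.009,0],[0,0,0]],[[0.176,0.012,0],[0,0,0]],[[0.22,0.015,0],[0,0,0]]]'|sed -n '2p;4p'
python3 -m jog '[[[0.044,0.003,0],[0,0,0]],[[0.088,0.006,0],[0,0,0]],[[0.131,0.008,0],[0,0,0]],[[0.131,0.008,0.02],[0,0,0]],[[0.131,0.008,0.04],[0,0,0]]]'|sed -n '2p;4p'
python3 -m jog '[[[0,0,0],[0,0,0]],[[0,0,0],[0,0,0]],[[0,0,0],[0,0,0]],[[0,0,0],[0,0,0]],[[0,0,0],[0,0,0]]]'|sed -n '2p;4p'
python3 -m jog '[[[0,0,0],[0,0,0]],[[0,0,0],[0,0,0]],[[0,0,0],[0,0,0]],[[0,0,0],[0,0,0]],[[0,0,0],[0,0,0]]]'|sed -n '2p;4p'
python3 -c "
from h import *
print(injig(),delta([.6375,-.017,.0485]))"
```

```text
tool_pos: [0.5824, -0.1334, 0.1825]
contact_force: [0.6, 0.4, -0.2]
tool_pos: [0.6341, -0.0131, 0.1428]
contact_force: [-0.1, -0.2, -0.5]
tool_pos: [0.6355, -0.0157, 0.147]
contact_force: [0.0, 1.2, -0.8]
tool_pos: [0.6349, -0.0153, 0.1458]
contact_force: [-0.5, -0.1, -0.3]
[ 2.33000e-01 -2.44000e-02  1.45800e-01  7.04308e+01] [-0.00071821  0.00300194  0.09726   ]
```

```bash
python3 -m jog '[[[-0.0005,0.003,0.02],[0,0,0]],[[-0.0005,0.003,0.045],[0,0,0]],[[-0.0005,0.003,0.07],[0,0,0]],[[-0.0005,0.003,0.085],[0,0,0]],[[-0.0005,0.003,0.085],[0,0,0]]]'|sed -n '2p;4p'
python3 -m jog '[[[0,0,0],[0,0,0]],[[0,0,0.005],[0,0,0]],[[0,0,0.01],[0,0,0]],[[0,0,0.01],[0,0,0]],[[0,0,0.01],[0,0,0]]]'|sed -n '2p;4p'
python3 -m jog '[[[0,0,0],[0,0,0]],[[0,0,0],[0,0,0]],[[0,0,0],[0,0,0]],[[0,0,0],[0,0,0]]]'|sed -n '2p;4p'
python3 -c "
from h import *
print(injig(),delta([.6375,-.017,.0485]))"
```

```text
tool_pos: [0.6355, -0.0165, 0.0577]
contact_force: [-1.5, -0.5, -0.3]
tool_pos: [0.6377, -0.0168, 0.051]
contact_force: [-0.3, 0.9, 0.9]
tool_pos: [0.6377, -0.0168, 0.0509]
contact_force: [0.3, 1.2, 0.4]
[ 2.32500e-01 -2.75000e-02  5.09000e-02  7.04269e+01] [-0.00021321 -0.00013071  0.00243821]
```

```bash
python3 -m jog '[[[0,0,0],[0,0,0]],[[0,0,0],[0,0,0]],[[0,0,0],[0,0,0]],[[0,0,0],[0,0,0]],[[0,0,0],[0,0,0]]]' 0.05 60
python3 -c "
from h import *
print(injig())"
```

```text
t: 43.65
tool_pos: [0.6378, -0.0168, 0.051]
tool_rot: [2.567, 1.811, 0.0]
contact_force: [-0.3, 0.6, 1.5]
opening: 0.0139
grip_force: 58.4
[ 2.32500e-01 -2.76000e-02  5.10000e-02  7.04275e+01]
```

```bash
python3 -m jog '[[[0,0,-0.01],[0,0,0]],[[0,0,-0.03],[0,0,0]],[[0,0,-0.055],[0,0,0]],[[0,0,-0.08],[0,0,0]],[[0,0,-0.09],[0,0,0]]]'|sed -n '2p;4,6p'
python3 -m jog '[[[0,0,0],[0,0,0]],[[-0.04,-0.006,0],[0,0,0]],[[-0.08,-0.012,0],[0,0,0]],[[-0.12,-0.018,0],[0,0,0]],[[-0.16,-0.024,0],[0,0,0]]]'|sed -n '2p;4,6p'
python3 -m jog '[[[-0.02,-0.002,0],[0,0,0]],[[-0.04,-0.0036,0],[0,0,0]],[[-0.04,-0.0036,0.01],[0,0,0]],[[-0.04,-0.0036,0.015],[0,0,0]],[[-0.04,-0.0036,0.015],[0,0,0]]]'|sed -n '2p;4,6p'
python3 -m jog '[[[-0.04,-0.0036,0.015],[0,0,0]],[[0,0,0],[0,0,0]]]'>/dev/null
python3 -c "
from h import *
print(injig())"
```

```text
tool_pos: [0.6392, -0.017, 0.1444]
contact_force: [0.9, 0.0, -0.9]
opening: 0.0141
grip_force: 58.5
tool_pos: [0.5594, -0.1601, 0.1386]
contact_force: [-0.3, -0.9, -1.4]
opening: 0.0138
grip_force: 58.6
tool_pos: [0.5434, -0.1945, 0.1231]
contact_force: [-0.2, 0.4, -0.7]
opening: 0.0139
grip_force: 58.6
[2.44000e-02 3.00000e-03 1.21100e-01 6.97092e+01]
```

```bash
python3 -m jog '[[[0,0,0],[0,0,0]],[[0,0,0],[0,0,0]],[[0,0,0],[0,0,0]],[[0,0,0],[0,0,0]],[[0,0,0],[0,0,0]]]'|tail -2
python3 -c "
from h import *
print(injig(),delta(J(.032,0,.10)))
d=get('scene'); im=cv2.resize(d['image'][140:240,220:320],None,fx=6,fy=6,interpolation=cv2.INTER_CUBIC)
im=(255*(im/255.)**.6).astype(np.uint8)
for z in(.06,.085):
  u=(proj(d,[J(.032,0,z)])[0]-[220,140]+.5)*6; cv2.circle(im,tuple(int(i) for i in u),3,(0,0,255),1)
cv2.imwrite('pics/s9.png',im)"
```

```text
opening: 0.0135
grip_force: 58.7
[3.28000e-02 3.00000e-04 1.25500e-01 7.04662e+01] [-0.00078779  0.00030217  0.02546632]
```

View pics/s9.png

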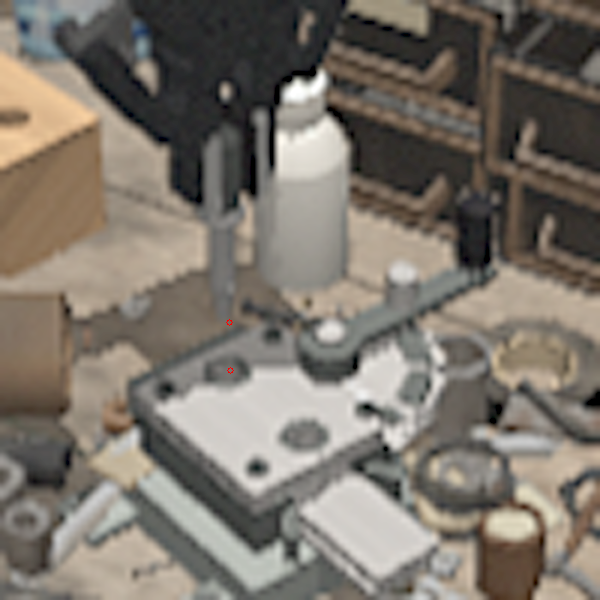

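Drift tip in s9 at (228,318) stands above the back bush at (227,370). Lowering it.

```bash
python3 -m jog '[[[-0.0005,0,0.01],[0,0,0]],[[-0.0005,0,0.02],[0,0,0]],[[-0.0005,0,0.028],[0,0,0]],[[-0.0005,0,0.028],[0,0,0]],[[-0.0005,0,0.028],[0,0,0]]]'|sed -n '2p;4,6p'
python3 -m jog '[[[0,0,0.005],[0,0,0]],[[0,0,0.01],[0,0,0]],[[0,0,0.015],[0,0,0]],[[0,0,0.015],[0,0,0]],[[0,0,0.015],[0,0,0]]]'|sed -n '2p;4,6p'
python3 -c "
from h import *
print(injig())"
```

```text
tool_pos: [0.5441, -0.1964, 0.0971]
contact_force: [0.1, 0.4, -0.6]
opening: 0.0139
grip_force: 58.7
tool_pos: [0.5443, -0.1964, 0.0825]
contact_force: [0.5, -0.2, -1.1]
opening: 0.0141
grip_force: 58.7
[3.20000e-02 3.00000e-04 8.25000e-02 7.04279e+01]
```

```bash
python3 -m jog '[[[0,0,0.004],[0,0,0]],[[0,0,0.008],[0,0,0]],[[0,0,0.012],[0,0,0]],[[0,0,0.012],[0,0,0]]]'|sed -n '2p;4p'
python3 -m jog '[[[0,0,0.004],[0,0,0]],[[0,0,0.008],[0,0,0]],[[0,0,0.012],[0,0,0]],[[0,0,0.012],[0,0,0]]]'|sed -n '2p;4p'
python3 -c "
from h import *
print(injig())"
```

```text
tool_pos: [0.5439, -0.1964, 0.0699]
contact_force: [-0.6, -1.2, -1.1]
tool_pos: [0.544, -0.1965, 0.0579]
contact_force: [-1.5, -1.9, -1.6]
[3.18000e-02 5.00000e-04 5.79000e-02 7.04252e+01]
```

```bash
python3 -m jog '[[[0,0,0.004],[0,0,0]],[[0,0,0.008],[0,0,0]],[[0,0,0.008],[0,0,0]],[[0,0,0.008],[0,0,0]]]'|sed -n '2p;4p'
python3 -m jog '[[[0,0,0.002],[0,0,0]],[[0,0,0.004],[0,0,0]],[[0,0,0.004],[0,0,0]]]'|sed -n '2p;4p'
```

```text
tool_pos: [0.5441, -0.1965, 0.0503]
contact_force: [-0.9, -2.7, -2.6]
tool_pos: [0.5447, -0.1967, 0.0471]
contact_force: [-1.4, -4.0, -0.6]
```

```bash
python3 -m jog '[[[0,0,0.001],[0,0,0]],[[0,0,0.002],[0,0,0]],[[0,0,0.002],[0,0,0]]]'|sed -n '2p;4p'
python3 -m jog '[[[0,0,0],[0,0,0]],[[0,0,0],[0,0,0]],[[0,0,0],[0,0,0]]]' 0.4|sed -n '2p;4,5p'
python3 -m jog '[[[0,0,-0.02],[0,0,0]],[[0,0,-0.05],[0,0,0]],[[0,0,-0.09],[0,0,0]],[[0,0,-0.12],[0,0,0]],[[0,0,-0.12],[0,0,0]]]'|sed -n '2p;4,5p'
python3 -m jog '[[[0,0,0],[0,0,0]],[[0,0,0],[0,0,0]],[[0,0,0],[0,0,0]],[[0,0,0],[0,0,0]],[[0,0,0],[0,0,0]]]' |tail -1
python3 -c "
from h import *
print(injig(),delta([.651,.0365,.15]))
d=get('scene');np.save('scene6.npy',d,allow_pickle=True)
b=np.load('scene5.npy',allow_pickle=True).item()
df=np.abs(d['image'].astype(int)-b['image']).max(2)
for p in [(0,0,.064),(0,0,.068),(0,0,.098),(0,0,.106)]: print(p,proj(d,[J(.032,0,p[2])]))
g=d['image'].astype(int).mean(2).astype(int)
for v in range(170,206): print(v,g[v,250:268], df[v,250:268].max())
"
```

```text
tool_pos: [0.5448, -0.1968, 0.047]
contact_force: [-5.8, -0.8, 9.9]
tool_pos: [0.5443, -0.1959, 0.0444]
contact_force: [0.2, -0.1, 0.5]
opening: 0.0345
tool_pos: [0.5475, -0.1977, 0.1708]
contact_force: [0.9, 0.5, -0.5]
opening: 0.0337
grip_force: 0.0
[3.20000e-02 6.00000e-04 1.63800e-01 7.04262e+01] [0.25513485 0.02284903 0.01380705]
(0, 0, 0.064) [[257.90464849 199.93446371]]
(0, 0, 0.068) [[257.87097273 198.68650153]]
(0, 0, 0.098) [[257.61256061 189.1102207 ]]
(0, 0, 0.106) [[257.54185894 186.49014619]]
170 [122 125 127 127 126 123 122 123 121 121 129  95  75  83  90  93  91 126] 35
171 [115 119 124 128 125 122 122 121 117 118 124  97  75  82  90  94  94 126] 28
172 [115 117 117 118 118 124 128 128 124 123 125 107  76  80  87  92  91 123] 26
173 [111 107 105 107 111 122 129 129 126 126 127 104  71  78  88  93  93 123] 30
174 [107 106 100  99 105 115 123 124 122 124 127 115  74  79  87  93  91 109] 28
175 [ 90  83  89  95 101 115 122 120 118 123 127 135  77  76  86  91  92  93] 27
176 [ 95  82  88  86  94 112 120 122 123 125 129 137  76  73  86  92  92  92] 27
177 [120 128 117 102
[... 1373 characters left out ...]

197 [60 56 62 48 33 23 32 36 37 31 18 87 93 91 67 62 67 84] 168
198 [54 41 44 48 53 28 31 37 37 33 16 70 86 85 85 87 86 82] 173
199 [ 41  46  62  77  79  31  27  35  33  25  11 115  86 129  89  72 126 135] 150
200 [ 61  74  95  97  85  40  23  27  25  16  49 160 143 182 142 126 177 186] 114
201 [ 90  92  90  83 100 132 108  74  61 124 136 115 179 182 180 180 179 178] 110
202 [ 88  86  85  73  88 146 140 128 118 164 142  38 164 179 177 175 174 174] 106
203 [ 81  79  75 130 112  73  74 108 103  71  84 106 174 177 175 176 175 174] 90
204 [136 136 130 181 176 149 104  98 100 122 153 182 182 179 176 176 176 175] 94
205 [187 188 184 180 179 185 165 161 164 188 186 182 179 178 178 177 175 177] 102
```

The drift is fully down: head rows 188–200 against a predicted 189–199. Next, the bolt.

```bash
python3 -m jog '[[[0.04,0.004,0],[0,0,0]],[[0.08,0.008,0],[0,0,0]],[[0.125,0.012,0],[0,0,0]],[[0.17,0.016,0],[0,0,0]],[[0.215,0.02,0],[0,0,0]]]' 0.5 |sed -n '2p;4p'
python3 -m jog '[[[0.02,0.001,0],[0,0,0]],[[0.04,0.003,0],[0,0,0]],[[0.04,0.003,0.03],[0,0,0]],[[0.04,0.003,0.05],[0,0,0]],[[0.04,0.003,0.05],[0,0,0]]]'|sed -n '2p;4p'
python3 -m jog '[[[0,0,0],[0,0,0]],[[0,0,0],[0,0,0]],[[0,0,0],[0,0,0]],[[0,0,0],[0,0,0]],[[0,0,0],[0,0,0]]]' |tail -1
python3 -m jog '[[[0,0,0],[0,0,0]],[[0,0,0],[0,0,0]],[[0,0,0],[0,0,0]],[[0,0,0],[0,0,0]],[[0,0,0],[0,0,0]]]' |tail -1
python3 -c "
from h import *
print(injig(),delta([.651,.0365,.048]))"
```

```text
tool_pos: [0.6359, 0.001, 0.1648]
contact_force: [1.1, -0.2, 0.9]
tool_pos: [0.6489, 0.0362, 0.1105]
contact_force: [-1.1, 0.9, -0.6]
grip_force: 0.0
grip_force: 0.0
[ 2.87000e-01 -2.28000e-02  1.14800e-01  7.04277e+01] [ 0.00019118 -0.00063649  0.06678225]
```

```bash
python3 -m jog '[[[0,-0.0005,0.02],[0,0,0]],[[0,-0.0005,0.04],[0,0,0]],[[0,-0.0005,0.06],[0,0,0]],[[0,-0.0005,0.06],[0,0,0]],[[0,-0.0005,0.06],[0,0,0]]]'|sed -n '2p;4p'
python3 -m jog '[[[0,0,0],[0,0,0]],[[0,0,0.003],[0,0,0]],[[0,0,0.006],[0,0,0]],[[0,0,0.006],[0,0,0]],[[0,0,0.006],[0,0,0]]]'|sed -n '2p;4p'
python3 -m jog '[[[0,0,0],[0,0,0]],[[0,0,0],[0,0,0]],[[0,0,0],[0,0,0]],[[0,0,0],[0,0,0]],[[0,0,0],[0,0,0]]]' 0.05 60
python3 -c "
from h import *
print(injig(),delta([.651,.0365,.048]))"
```

```text
tool_pos: [0.6509, 0.0363, 0.0547]
contact_force: [-0.4, -0.7, 0.6]
tool_pos: [0.6511, 0.0363, 0.0488]
contact_force: [-0.5, -0.0, -0.5]
t: 53.55
tool_pos: [0.6514, 0.0362, 0.0492]
tool_rot: [2.566, 1.811, 0.001]
contact_force: [-0.6, 0.2, 1.7]
opening: 0.02
grip_force: 58.9
[ 2.87000e-01 -2.26000e-02  4.92000e-02  7.04262e+01] [ 0.00012102 -0.00043117  0.00120064]
```

```bash
python3 -m jog '[[[0,0,-0.01],[0,0,0]],[[0,0,-0.04],[0,0,0]],[[0,0,-0.08],[0,0,0]],[[0,0,-0.12],[0,0,0]],[[0,0,-0.12],[0,0,0]]]'|sed -n '2p;4,6p'
python3 -m jog '[[[-0.03,-0.003,0],[0,0,0]],[[-0.07,-0.006,0],[0,0,0]],[[-0.11,-0.009,0],[0,0,0]],[[-0.15,-0.012,0],[0,0,0]],[[-0.19,-0.014,0],[0,0,0]]]'|sed -n '2p;4,6p'
python3 -m jog '[[[-0.03,-0.003,0],[0,0,0]],[[-0.07,-0.006,0],[0,0,0]],[[-0.1,-0.008,0],[0,0,0]],[[-0.115,-0.0085,0],[0,0,0]],[[-0.115,-0.0085,0]  ,[0,0,0]]]'|sed -n '2p;4,6p'
python3 -m jog '[[[0,0,0],[0,0,0]],[[0,0,0.02],[0,0,0]],[[0,0,0.035],[0,0,0]],[[0,0,0.035],[0,0,0]],[[0,0,0.035],[0,0,0]]]' |tail -1
python3 -m jog '[[[0,0,0],[0,0,0]],[[0,0,0],[0,0,0]],[[0,0,0],[0,0,0]],[[0,0,0],[0,0,0]],[[0,0,0],[0,0,0]]]' |tail -1
python3 -c "
from h import *
print(injig(),delta(J(-.018,0.0005,.1)))"
```

```text
tool_pos: [0.6552, 0.0361, 0.1777]
contact_force: [0.6, 0.4, 0.2]
opening: 0.0202
grip_force: 59.2
tool_pos: [0.5729, -0.1391, 0.1683]
contact_force: [0.5, 0.2, -1.5]
opening: 0.0197
grip_force: 59.1
tool_pos: [0.527, -0.2447, 0.1685]
contact_force: [-0.3, 0.2, -1.0]
opening: 0.0192
grip_force: 59.1
grip_force: 59.1
grip_force: 59.1
[-1.81000e-02 -1.00000e-04  1.34100e-01  7.04231e+01] [ 0.00012352 -0.0005672   0.03406828]
```

```bash
python3 -m jog '[[[0,-0.0003,0.01],[0,0,0]],[[0,-0.0003,0.02],[0,0,0]],[[0,-0.0003,0.03],[0,0,0]],[[0,-0.0003,0.03],[0,0,0]],[[0,-0.0003,0.03],[0,0,0]]]'|sed -n '2p;4p'
python3 -m jog '[[[0,0,0.003],[0,0,0]],[[0,0,0.006],[0,0,0]],[[0,0,0.008],[0,0,0]],[[0,0,0.008],[0,0,0]]]'|sed -n '2p;4p'
python3 -m jog '[[[0,0,0.002],[0,0,0]],[[0,0,0.004],[0,0,0]],[[0,0,0.004],[0,0,0]],[[0,0,0.004],[0,0,0]]]'|sed -n '2p;4p'
```

```text
tool_pos: [0.527, -0.2432, 0.1029]
contact_force: [-0.0, -0.3, -0.4]
tool_pos: [0.5272, -0.2434, 0.0955]
contact_force: [-0.2, 0.0, -0.7]
tool_pos: [0.5274, -0.2435, 0.0917]
contact_force: [-0.2, 0.5, -0.9]
```

```bash
python3 -m jog '[[[0,0,0.004],[0,0,0]],[[0,0,0.007],[0,0,0]],[[0,0,0.007],[0,0,0]],[[0,0,0.007],[0,0,0]]]'|sed -n '2p;4p'
python3 -m jog '[[[0,0,0.004],[0,0,0]],[[0,0,0.007],[0,0,0]],[[0,0,0.007],[0,0,0]],[[0,0,0.007],[0,0,0]]]'|sed -n '2p;4p'
python3 -m jog '[[[0,0,0.004],[0,0,0]],[[0,0,0.007],[0,0,0]],[[0,0,0.007],[0,0,0]],[[0,0,0.007],[0,0,0]]]'|sed -n '2p;4p'
```

```text
tool_pos: [0.5272, -0.2438, 0.0844]
contact_force: [0.2, -1.8, -1.8]
tool_pos: [0.527, -0.2435, 0.0772]
contact_force: [-0.9, -3.1, -2.0]
tool_pos: [0.5273, -0.2436, 0.0704]
contact_force: [0.2, -3.9, -2.2]
```

```bash
python3 -m jog '[[[-0.001,0,0.002],[0,0,0]],[[-0.001,0,0.006],[0,0,0]],[[-0.001,0,0.008],[0,0,0]],[[-0.001,0,0.008],[0,0,0]]]'|sed -n '2p;4p'
python3 -m jog '[[[0,0,0.004],[0,0,0]],[[0,0,0.008],[0,0,0]],[[0,0,0.008],[0,0,0]],[[0,0,0.008],[0,0,0]]]'|sed -n '2p;4p'
python3 -m jog '[[[0,0,0.004],[0,0,0]],[[0,0,0.007],[0,0,0]],[[0,0,0.007],[0,0,0]],[[0,0,0.007],[0,0,0]]]'|sed -n '2p;4p'
```

```text
tool_pos: [0.5269, -0.2443, 0.0622]
contact_force: [0.0, -3.1, -2.7]
tool_pos: [0.5268, -0.2444, 0.0541]
contact_force: [-0.0, -3.6, -1.7]
tool_pos: [0.527, -0.2445, 0.0474]
contact_force: [0.4, -4.2, -3.2]
```

Origin is about 0.010. I'll seat the bolt, release, and go to the lever, which stands at notch1.

```bash
python3 -m jog '[[[0,0,0.002],[0,0,0]],[[0,0,0.003],[0,0,0]],[[0,0,0.003],[0,0,0]]]'|sed -n '2p;4p'
python3 -m jog '[[[0,0,0.001],[0,0,0]],[[0,0,0.002],[0,0,0]],[[0,0,0.002],[0,0,0]]]'|sed -n '2p;4p'
python3 -m jog '[[[0,0,0],[0,0,0]],[[0,0,0],[0,0,0]],[[0,0,0],[0,0,0]]]' 0.42|sed -n '2p;4,5p'
python3 -m jog '[[[0,0,-0.02],[0,0,0]],[[0,0,-0.05],[0,0,0]],[[0,0,-0.09],[0,0,0]],[[0,0,-0.11],[0,0,0]],[[0,0,-0.11],[0,0,0]]]'|sed -n '2p;4,5p'
python3 -m jog '[[[0,0,0],[0,0,0]],[[0,0,0],[0,0,0]],[[0,0,0],[0,0,0]],[[0,0,0],[0,0,0]],[[0,0,0],[0,0,0]]]' |tail -1
python3 - <<'E'
from h import *
print(injig(),delta(J(.008,-.112,.12)))
d=get('scene'); np.save('scene7.npy',d,allow_pickle=True); g=d['image'].astype(int).mean(2).astype(int)
for z in(.06,.063,.084): print(z,proj(d,[J(-.018,0,z)]))
for v in range(192,216): print(v,g[v,258:282])
E
```

```text
tool_pos: [0.5271, -0.2447, 0.0453]
contact_force: [-2.1, -4.4, 3.0]
tool_pos: [0.5272, -0.2449, 0.0451]
contact_force: [-7.5, -1.4, 13.4]
tool_pos: [0.5269, -0.2434, 0.0421]
contact_force: [-1.0, -0.4, 0.3]
opening: 0.0358
tool_pos: [0.5294, -0.2453, 0.157]
contact_force: [0.4, 0.2, 0.4]
opening: 0.0356
grip_force: 0.0
[-1.90000e-02  8.00000e-04  1.51900e-01  7.04223e+01] [0.0269048  0.11280428 0.03177054]
0.06 [[270.7204248  211.85772911]]
0.063 [[270.72081906 210.92162581]]
0.084 [[270.72362485 204.25969264]]
192 [ 28  25  16  93 102  36  21  30  36  36  37  32  88  64 103  77  60  62
  70  61 105  69  38  33]
193 [ 28  27  14 124 136  67  39  33  41  21  28  49  42  53  40  73  85  90
  67  56  38  34  37  40]
194 [30 26 16 61 77 82 55 40 52 55 40 62 36 39 45 73 95 98 84 47 36 38 40 43]
195 [29 27 15 73 95 73 28 15 24 86 83 68 46 36 51 93 97 96 99 56 38 38 41 40]
196 [29 26 17 89 95 73 36 32 34 86 95 65 40 37 36 74 85 85 78 44 37 39 34 24]
197 [30 27 15 87 93 93 67 65 69 88 94 57 36 40 37 46 54 56 44 38 40 34 35 59]
198 [29 25 14 77 89 92 91 92 92 90 94 57 29 32 40 39 37 38 38 41
[... 939 characters left out ...]
 13]
209 [90 89 90 90 91 94 94 96 64 59 66 73 73 75 79 75 59 82 90 91 93 63 46 36]
210 [ 90  89  88  89  90  90  95  98  68  68  74  74  76  77  77  67  56  78
  83  83  82  81 130 143]
211 [ 92  90  90  89  89  90  92  88  67  70  74  74  75  77  72  58  50 123
 141 137 139 140 197 186]
212 [ 91  92  91  88  86  88  89  74 101  88  73  72  74  72  60  46  96 132
 188 195 198 180 165 119]
213 [ 88  89  89  88  84  82  81  73  98 129 111  87  91  95  99 115 133 139
 189 177 156 114  69  66]
214 [ 83  80  81  79 138 144 139 138 129 126 116 111 116 129 117 131 151 175
 159 115  69  65  74  68]
215 [131 138 140 142 173 186 195 192 191 137 131 152 158 164 146  98 171 126
  69  64  72  66  59  46]
```

The bolt is seated. Next I approach the lever with the tool turned −1.4.

```bash
python3 -m jog '[[[0.005,0.023,0],[0,0,-0.14]],[[0.01,0.046,0],[0,0,-0.28]],[[0.016,0.069,0],[0,0,-0.42]],[[0.021,0.092,0],[0,0,-0.56]],[[0.027,0.113,0],[0,0,-0.7]]]' |sed -n '2p;4p'
python3 -m jog '[[[0,0,0],[0,0,-0.14]],[[0,0,0],[0,0,-0.28]],[[0,0,0],[0,0,-0.42]],[[0,0,0],[0,0,-0.56]],[[0,0,0],[0,0,-0.7]]]' |sed -n '2p;4p'
python3 -m jog '[[[0,0,0],[0,0,0]],[[0,0,0.02],[0,0,0]],[[0,0,0.02],[0,0,0]],[[0,0,0.02],[0,0,0]],[[0,0,0.02],[0,0,0]]]' |sed -n '2p;4p'
python3 -c "
from h import *
print(injig(),delta(J(.008,-.112,.06)))"
```

```text
tool_pos: [0.6436, -0.257, 0.1525]
contact_force: [-0.6, 0.1, -0.7]
tool_pos: [0.6426, -0.2568, 0.1525]
contact_force: [-0.6, -0.1, 0.6]
tool_pos: [0.6429, -0.257, 0.1335]
contact_force: [0.3, -1.0, 0.6]
[ 8.000000e-03 -1.130000e-01  1.335000e-01  1.505838e+02] [ 0.00105387 -0.00013195  0.0735488 ]
```

```bash
python3 -m jog '[[[0,0,0.02],[0,0,0]],[[0,0,0.04],[0,0,0]],[[0,0,0.06],[0,0,0]],[[0,0,0.072],[0,0,0]],[[0,0,0.072],[0,0,0]]]' |sed -n '2p;4p'
python3 -m jog '[[[0,0,0],[0,0,0]],[[0,0,0],[0,0,0]],[[0,0,0],[0,0,0]],[[0,0,0],[0,0,0]]]' 0.24 30|tail -5
python3 -m jog '[[[-0.0011,-0.0109,0],[0,0,0.14]],[[-0.0006,-0.0218,0],[0,0,0.28]],[[0.0013,-0.0325,0],[0,0,0.42]],[[0.0047,-0.0429,0],[0,0,0.56]],[[0.0096,-0.0527,0],[0,0,0.7]]]'|tail -5
python3 -m jog '[[[-0.0011,-0.0109,0],[0,0,0.14]],[[-0.0006,-0.0218,0],[0,0,0.28]],[[0.0013,-0.0325,0],[0,0,0.42]],[[0.0047,-0.0429,0],[0,0,0.56]],[[0.0096,-0.0527,0],[0,0,0.7]]]'|tail -5
python3 -m jog '[[[0.001,-0.002,0],[0,0,0]],[[0.001,-0.002,0],[0,0,0]],[[0.001,-0.002,0],[0,0,0]],[[0.001,-0.002,0],[0,0,0]]]'|tail -5
python3 -c "
from h import *
print(injig())"
```

```text
tool_pos: [0.6415, -0.2563, 0.0589]
contact_force: [-1.0, 0.1, 0.2]
tool_pos: [0.6432, -0.2571, 0.0619]
tool_rot: [0.796, 3.037, -0.001]
contact_force: [-0.3, 1.4, 0.4]
opening: 0.0206
grip_force: 0.0
tool_pos: [0.6093, -0.2984, 0.0617]
tool_rot: [1.796, 2.575, 0.002]
contact_force: [2.5, 0.5, -0.0]
opening: 0.02
grip_force: 1.0
tool_pos: [0.5565, -0.3089, 0.0619]
tool_rot: [2.569, 1.801, 0.002]
contact_force: [2.0, -3.1, -1.1]
opening: 0.0206
grip_force: 1.4
tool_pos: [0.5544, -0.3057, 0.0607]
tool_rot: [-2.565, -1.813, -0.0]
contact_force: [0.4, 0.0, -0.1]
opening: 0.0206
grip_force: 0.0
[-6.76000e-02 -4.59000e-02  6.07000e-02  7.05166e+01]
```

```bash
python3 -m jog '[[[0,0,0],[0,0,0]],[[0,0,0],[0,0,0]],[[0,0,-0.04],[0,0,0]],[[0,0,-0.08],[0,0,0]],[[0,0,-0.12],[0,0,0]]]' 0.42|sed -n '2p;4p'
python3 -m jog '[[[0.04,-0.01,0],[0,0,0]],[[0.08,-0.03,0],[0,0,0]],[[0.1,-0.047,0],[0,0,0]],[[0.1,-0.047,0],[0,0,0]],[[0.1,-0.047,0],[0,0,0]]]'|sed -n '2p;4p'
python3 -m jog '[[[0,0,0],[0,0,0]],[[0,0,0],[0,0,0]],[[0,0,0],[0,0,0]],[[0,0,0],[0,0,0]],[[0,0,0],[0,0,0]]]' |tail -1
python3 - <<'E'
from h import *
print(injig(),delta(J(.032,0,.051)))
d=get('scene');np.save('scene8.npy',d,allow_pickle=True)
s=np.load('scene0.npy',allow_pickle=True).item()
u,v=301,204; T=s["image"][v-6:v+8,u-6:u+7]; r=cv2.matchTemplate(d["image"][v-20:v+20,u-20:u+20],T,cv2.TM_SQDIFF); print(cv2.minMaxLoc(r), "unmoved=(14,14)")
q=np.array([.0,-.034]); 
for a in(1.25,1.3,1.35,1.4,1.45,1.5): print(a,proj(d,[J(.008-.078*np.sin(a),-.034-.078*np.cos(a),.11)]).round(1))
g=d['image'].astype(int).max(2)
for v in range(194,214,2): print(v,g[v,288:314])
E
```

```text
tool_pos: [0.5539, -0.3057, 0.1817]
contact_force: [0.2, -0.0, 0.3]
tool_pos: [0.5435, -0.1958, 0.181]
contact_force: [-0.1, -0.1, -0.3]
grip_force: 0.0
[3.17000e-02 1.10000e-03 1.80700e-01 7.04006e+01] [0.00027583 0.00116662 0.12970331]
(10952.0, 5258090.0, (14, 14), (0, 2)) unmoved=(14,14)
1.25 [[303.7 196. ]]
1.3 [[302.8 196.9]]
1.35 [[301.8 197.7]]
1.4 [[300.8 198.6]]
1.45 [[299.7 199.4]]
1.5 [[298.6 200.2]]
194 [ 99 102 160 142 125 125 133 138 122 105  96  93 103 122  97  69  70  78
  83  83  82  74  68  66  72  83]
196 [119  81 101 164 104  81  66  65  61  59  74 101 100  83  78  67  57 119
 148 117 115 116  88  99 117  90]
198 [199 137  81 109 207 145  63  54  61  61  38  18  15  13  19 108  93  96
 100 103 105 105 103  88  80  99]
200 [ 67  65 109  68 132 166  79  54  64  19  17  24  24  22  24  18  30  95
 101 100  97  99 101  98  93  83]
202 [ 75  51  70  86 176 151 102  97 101  30   2  11  21  21  16   3  39 138
 159 138 158 157 144 148 123  82]
204 [ 79  80  86  69 136 121  66  55  62  16   6  10   9   9  10   4  46 132
  40  29  65 128 140 134 162  91]
206 [ 64  87  90  89  86  84  86  95  63  14   5  10   9  11  11   2  33 109
 101  87  39  39  62  95  83  60]
208 [ 51  24  37  60  77  89  91  95  37   3   7  11  11  11   9   0  83 107
 103 101 106  84  40  30  60  79]
210 [120  68  65  44  36  26  47  73  65  23   8   7   4   6   1  48  80  88
  85  89  99 109 114  88  41  33]
212 [140  67  68  68  67  63  81  48  39  29  38  51  53  57  67  35  82  95
 114 119 112  99  99  76  83  68]
```

The grip is back at the three-dot position, u≈300.5 against a predicted 300.8 for 1.4. Now I draw the drift.

```bash
python3 -m jog '[[[0,0.001,0.04],[0,0,0]],[[0,0.001,0.08],[0,0,0]],[[0,0.001,0.1],[0,0,0]],[[0,0.001,0.12],[0,0,0]],[[0,0.001,0.12],[0,0,0]]]'|sed -n '2p;4p'
python3 -m jog '[[[0,0,0],[0,0,0]],[[0,0,0],[0,0,0]],[[0,0,0.006],[0,0,0]],[[0,0,0.01],[0,0,0]],[[0,0,0.01],[0,0,0]]]'|sed -n '2p;4p'
python3 -m jog '[[[0,0,0],[0,0,0]],[[0,0,0],[0,0,0]],[[0,0,0],[0,0,0]],[[0,0,0],[0,0,0]],[[0,0,0],[0,0,0]]]' 0.05 70|tail -5
python3 -m jog '[[[0,0,-0.005],[0,0,0]],[[0,0,-0.01],[0,0,0]],[[0,0,-0.02],[0,0,0]],[[0,0,-0.02],[0,0,0]]]'|tail -5
```

```text
tool_pos: [0.5418, -0.1951, 0.0571]
contact_force: [-1.3, -0.3, -0.3]
tool_pos: [0.5439, -0.1962, 0.0503]
contact_force: [0.4, -0.3, -0.0]
tool_pos: [0.5445, -0.1964, 0.051]
tool_rot: [2.566, 1.811, 0.0]
contact_force: [-0.2, -0.9, 0.4]
opening: 0.0139
grip_force: 68.2
tool_pos: [0.5448, -0.1966, 0.0727]
tool_rot: [2.566, 1.811, 0.001]
contact_force: [-1.3, -0.5, 0.1]
opening: 0.0139
grip_force: 68.5
```

```bash
python3 -m jog '[[[0,0,-0.02],[0,0,0]],[[0,0,-0.05],[0,0,0]],[[0,0,-0.08],[0,0,0]],[[0,0,-0.09],[0,0,0]],[[0,0,-0.09],[0,0,0]]]'|sed -n '2p;4,6p'
python3 -m jog '[[[0.03,0.004,0],[0,0,0]],[[0.07,0.009,0],[0,0,0]],[[0.11,0.014,0],[0,0,0]],[[0.15,0.02,0],[0,0,0]],[[0.18,0.025,0],[0,0,0]]]'|sed -n '2p;4,6p'
python3 -m jog '[[[0.01,0.001,0],[0,0,0]],[[0.02,0.003,0],[0,0,0]],[[0.02,0.003,0.02],[0,0,0]],[[0.02,0.003,0.03],[0,0,0]],[[0.02,0.003,0.03],[0,0,0]]]'|sed -n '2p;4,6p'
python3 -m jog '[[[0,0,0],[0,0,0]],[[0,0,0],[0,0,0]],[[0,0,0],[0,0,0]],[[0,0,0],[0,0,0]],[[0,0,0],[0,0,0]]]' |tail -1
python3 -m jog '[[[0,0,0],[0,0,0]],[[0,0,0],[0,0,0]],[[0,0,0],[0,0,0]],[[0,0,0],[0,0,0]],[[0,0,0],[0,0,0]]]' |tail -1
python3 - <<'E'
from h import *
print(injig(),delta([.638,-.0172,.06]))
for n in("scene",): np.save(n+"9.npy",get(n),allow_pickle=True)
E
```

```text
tool_pos: [0.5456, -0.1969, 0.163]
contact_force: [0.9, 0.0, -1.5]
opening: 0.0135
grip_force: 68.6
tool_pos: [0.6275, -0.0327, 0.1579]
contact_force: [0.2, -0.7, -1.3]
opening: 0.0134
grip_force: 68.6
tool_pos: [0.6354, -0.0178, 0.1274]
contact_force: [0.0, 0.6, -1.8]
opening: 0.0139
grip_force: 68.6
grip_force: 68.6
grip_force: 68.6
[ 2.32100e-01 -2.76000e-02  1.30800e-01  7.04327e+01] [0.00015533 0.00033913 0.07077213]
```

```bash
python3 -m jog '[[[0,0,0.01],[0,0,0]],[[0,0,0.02],[0,0,0]],[[0,0,0.03],[0,0,0]],[[0,0,0.035],[0,0,0]],[[0,0,0.035],[0,0,0]]]'|sed -n '2p;4p'
python3 -m jog '[[[0,0,0.005],[0,0,0]],[[0,0,0.01],[0,0,0]],[[0,0,0.015],[0,0,0]],[[0,0,0.015],[0,0,0]],[[0,0,0.015],[0,0,0]]]'|sed -n '2p;4p'
python3 -m jog '[[[0,0,0.005],[0,0,0]],[[0,0,0.01],[0,0,0]],[[0,0,0.015],[0,0,0]],[[0,0,0.02],[0,0,0]],[[0,0,0.02],[0,0,0]]]'|sed -n '2p;4p'
```

```text
tool_pos: [0.6365, -0.0171, 0.0938]
contact_force: [0.4, -0.5, -1.9]
tool_pos: [0.6376, -0.0172, 0.0806]
contact_force: [-0.3, 0.0, -1.2]
tool_pos: [0.6368, -0.0171, 0.0594]
contact_force: [0.1, 0.5, -1.3]
```

```bash
python3 -m jog '[[[0,0,0.002],[0,0,0]],[[0,0,0.004],[0,0,0]],[[0,0,0.005],[0,0,0]],[[0,0,0.005],[0,0,0]]]'|sed -n '2p;4p'
python3 -m jog '[[[0,0,0.001],[0,0,0]],[[0,0,0.002],[0,0,0]],[[0,0,0.002],[0,0,0]]]'|sed -n '2p;4p'
python3 -m jog '[[[0,0,0],[0,0,0]],[[0,0,0],[0,0,0]],[[0,0,0],[0,0,0]]]' 0.4|sed -n '2p;4,5p'
python3 -m jog '[[[0,0,-0.02],[0,0,0]],[[0,0,-0.05],[0,0,0]],[[0,0,-0.09],[0,0,0]],[[0,0,-0.13],[0,0,0]],[[0,0,-0.15],[0,0,0]]]'|sed -n '2p;4,5p'
python3 -m jog '[[[0,0,0],[0,0,0]],[[0,0,0],[0,0,0]],[[0,0,0],[0,0,0]],[[0,0,0],[0,0,0]],[[0,0,0],[0,0,0]]]' |tail -1
python3 - <<'E'
from h import *
d=get("scene"); b=np.load("scene5.npy",allow_pickle=True).item()
df=np.abs(d["image"].astype(int)-b["image"]).max(2)
for z in(.068,.102): print(proj(d,[(.6375,-.0172,z)]))
g=d["image"].astype(int).mean(2).astype(int); h=b["image"].astype(int).mean(2).astype(int)
for v in range(144,164): print(v,g[v,214:228],"|",h[v,214:228])
for y in(-.008,0,.008):
    r=np.arange(-.10,-.06,.002); uv=proj(d,[J(k,y,.038) for k in r]).astype(np.float32); print(y,cv2.remap(g.astype(np.float32),uv[:,0][None],uv[:,1][None],1)[0].astype(int))
print(ctrl.get_obs()["t"])
E
```

```text
tool_pos: [0.6376, -0.0173, 0.0557]
contact_force: [0.2, -0.9, -1.2]
tool_pos: [0.638, -0.0173, 0.0549]
contact_force: [-2.7, -0.1, 5.2]
tool_pos: [0.6376, -0.0173, 0.0536]
contact_force: [-0.1, -0.4, 0.3]
opening: 0.0346
tool_pos: [0.6394, -0.0175, 0.2086]
contact_force: [0.5, -0.1, 0.7]
opening: 0.034
grip_force: 0.0
[[221.59492248 157.95787118]]
[[220.59238459 147.51340566]]
144 [ 95 121 115 109 114 123 129 129  94  27  15  72  86  90] | [109 119 114 112 119 129 132 132  97  32  25  76  92  95]
145 [100 113 116 117 114 114 120 116 105  63  44  81  85  87] | [160 143 127 116 114 118 121 117 106  66  52  87  90  93]
146 [ 74  79  94 109 120 104  94  95  88  83  79  87  87  87] | [166 160 152 135 111 104 106 110 106  95  84  94  93  94]
147 [ 74  74  73  90 100  68  34  28  40  51  78  86  88  91] | [161 161 167 153 100  83  78  85  95  71  81  90  94  99]
148 [77 76 77 79 44 30 36 36 36 29 61 70 72 85] | [165 159 162 144  83  75  85  87  82  44  58  69  76  89]
149 [78 79 78 81 43 29 35 37 33 18 53 58 64 72] | [169 162 163 133  58  56  70  71  53  41  79  59  58  70]
150 [80 79 80 8
[... 1162 characters left out ...]
161 165 171 121 122 152 158 144 130 102 145 152 148]
161 [ 81  69  73  79  83  68  70  70  66  58  98 105 151 152] | [155 157 159 164 172 130 118 116 115 121 148 152 153 153]
162 [ 72  76  75  77  77  79  76  72 121 123 156 155 150 150] | [160 157 155 157 162 168 172 174 173 169 159 152 151 156]
163 [ 83  80  76  75  73  67 113 118 165 173 167 163 156 139] | [174 166 158 156 155 158 161 166 166 171 169 165 162 142]
-0.008 [109  78  80 117 136 136 138 107  67  95 150 176 177 174 174 174 174 173
 174 174 174]
0 [147 151 149 145 130  98  77  65  66  94 141 173 180 176 173 173 173 172
 173 172 173]
0.008 [150 151 125  87  48  50  58  64  70 103 150 177 176 171 172 172 172 172
 172 172 172]
75.05
```

The drift stands seated as at the start, the strap plain ends are at about −80 mm, and nothing is being touched. Handing in.

```bash
python3 -c "
from station import job
print(job.finish_job())"
```

```text
the job is handed in; nothing more can be done
None
```

I finished the sequence and handed the job in, with no verdict returned: both straps are home against the stop, the bolt is fully down the front bush, the lever is in the three-dot notch, and the drift is back in its block, confirmed by contact forces and camera measurements.

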